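Jar pyramid for the bottle display

ROBOT

A 6-joint arm with a two-finger parallel gripper is mounted at the origin on the work surface. World frame = base frame: x ahead of the robot, y to its left, z up, the work surface at z = 0. Lengths are in m, angles in rad, forces in N, time in s.
With the tool pointing down it reaches from about 0.275 to 0.75 m from the base axis. Payload 10.2 kg.
Tool frame: the origin (TCP) lies midway between the tips of the shut fingers; the grasp point (between the pads) lies 19 mm behind it (ctrl.pinch_z is the distance from the TCP to the grasp point, in m); z points along the fingers, y is the line along which they close (so a half turn about z gives the same grasp; the last joint's range is limited). The gripper opens to 85 mm and grips with 20 to 120 N. Pads are 22 mm wide; open, the fingers measure 114 mm over their backs; the gripper's body (76 mm by 85 mm) begins 54 mm behind the grasp point. The pads swing forward as they close: fully open they stand 13 mm farther back than shut.
Start: joints at [1.079, 0.313, 1.498, -0, 1.331, -0.223], TCP at [0.139, 0.506, 0.231] pointing down, gripper open.
Joint ranges: [-2.94, 2.94], [-0.97, 2.17], [0.19, 2.56], [-1.23, 4.37], [0.02, 3.11], [-2.88, 2.88]. Speed limits (rad/s): [2.39, 2.39, 3.01, 3.14, 3.14, 3.14].

INTERFACE

Orientations are given as a rotation vector (axis times angle).
In Python, from plant import ctrl, camera, ticket gives the robot as it stands.
- The arm moves only by the tool apply_moves, never from a script. Its argument "moves" is a list of rows, each an object of numbers: "gripper": the opening, from 0 (shut) to 1 (fully open); "x", "y", "z": the shift along the tool's x, y, z in m; "twist": the turn about the tool's z in degrees. In form: [{"gripper": .., "x": .., "y": .., "z": .., "twist": ..}, ...]. A call has 1 to 8 rows; each row is the pose to reach, as a shift and turn from the pose commanded when the call began, along the tool's axes at that moment; what a row does not reach only later rows make up. A row lasts 1/12 s, in which the tool goes at most 41.7 mm and 7.16 degrees, less where a joint would pass 70% of its speed; a pose out of reach is approached as far as the arm can. A call with a gripper value outside its range is refused whole. The fingers move at their own pace and stop on an object; "newtons" is the grip in N (left out, the last holds). Time passes only in rows, so rows that repeat a pose let the fingers close. It gives the time, the measured TCP pose, the force, the opening and the grip force at its end, in the units of the state.
- ctrl.read_state(): the state, without advancing time (a new reading comes with each control period).
- camera(name): name is "side" or "top" or "wrist"; returns a dict with "frame" (420x560x3 uint8, blue, green, red), "z_map" (420x560 float32, m along the optical axis (not along the pixel's ray), 0 where there is no reading), "mtx" (3x3 intrinsics, pixels), "extrinsics" (4x4, takes a point from world to camera coordinates). Camera axes: x right, y up, looking along -z (the intrinsics and any distortion apply to the point x, -y, -z); pixel columns grow to the right and rows downward; lengths in m; the calibration is good to about 2 mm. A picture is of the moment at which its call begins.
- ticket.close_job(): hands the job in; it is judged then, once.
The state is a dict: "time_s": time; "qpos": joint angles; "joint_velocities": joint speeds; "joint_efforts": joint torques, N m; "ee_pos": TCP position; "orientation": TCP orientation; "wrist_force": force on the tool from outside, world axes, zero at the start; "ft_torque": the same for the moment, N m; "opening": finger opening in m; "finger_force": force on a finger pad.
Only numpy, scipy, OpenCV 4.12 (cv2) and the standard library are available. Lean on these libraries where they do the work, as an engineer would, in place of code of your own. Each camera call takes 0.05 s, during which the arm holds its last target. There are 200 camera calls.

TASK

Set up the bottle display: take every green jar out of the black crate and build them up as a neat pyramid on the four jars waxed to the wooden board, each lying in a gap between two jars of the row below, lengthwise the same way and with its ends about level with theirs. Only when the pyramid holds all the jars, stand the two squat green bottles upright in front of it, one in the middle of each round felt pad. It is old glass: set things down, do not drop them from a height, and leave the other things on the bench where they are.

Things in the scene. Friction and masses are not known exactly. Their poses are not given: they have to be found in the camera images.
- stand: Wooden board, 6 mm thick, fixed; x points away from the robot, y left. Four jars like the loose ones are waxed down on it (immovable), side by side along the board's x, at y = -75, -25, 25 and 75 mm. Origin on the bench under the middle of this row. The board spans x -150 to 45, y -125 to 125 mm. Each higher row lies in the gaps of the row below, 36.2 mm higher.
- seat0 (a point): Where the centre of a jar lies when it is seated in the right-hand gap (-y) of the bottom row, 64.2 mm above the bench; fixed to the stand.
- seat1 (a point): Where the centre of a jar lies when it is seated in the middle gap of the bottom row, 64.2 mm above the bench; fixed to the stand.
- seat2 (a point): Where the centre of a jar lies when it is seated in the left-hand gap (+y) of the bottom row, 64.2 mm above the bench; fixed to the stand.
- seat3 (a point): Where the centre of a jar lies when it is seated in the gap between the jars of seat0 and seat1, 100.4 mm above the bench; fixed to the stand.
- seat4 (a point): Where the centre of a jar lies when it is seated in the gap between the jars of seat1 and seat2, 100.4 mm above the bench; fixed to the stand.
- seat5 (a point): Where the centre of a jar lies when it is seated in the gap between the jars of seat3 and seat4, the top of the pyramid, 136.6 mm above the bench; fixed to the stand.
- pad_left (a point): Centre of the left (+y) round grey felt pad on the board in front of the row (on the robot's side, 100 mm from the row's axis), 80 mm in diameter, flush with the board's top, 6 mm above the bench.
- pad_right (a point): Centre of the right (-y) felt pad, 120 mm from the other; otherwise the same.
- crate: Black open crate, fixed, 220 mm (x) by 168 mm (y), 50 mm high, walls 5 mm, inner floor 6 mm above the bench; origin under its centre. Two ribs (8 mm wide and high) along x at y = -26 and 26 mm make three lanes. The jars lie along the lanes, at most two to a lane, centred at about x = -45 and 45 mm, with about 30 mm free beyond each end of a jar.
- jar0: Squat green glass jar with a steel lid: a straight cylinder 44 mm in diameter, 56 mm long overall, flat at both ends, about 100 g. It lies on its side and can roll; its origin is the middle of the cylinder and its x axis runs along the cylinder towards the lid. 4 to 6 such jars are in the crate at the start; absent ones read None.
- jar1: Squat green glass jar with a steel lid: a straight cylinder 44 mm in diameter, 56 mm long overall, flat at both ends, about 100 g. It lies on its side and can roll; its origin is the middle of the cylinder and its x axis runs along the cylinder towards the lid. 4 to 6 such jars are in the crate at the start; absent ones read None.
- jar2: Squat green glass jar with a steel lid: a straight cylinder 44 mm in diameter, 56 mm long overall, flat at both ends, about 100 g. It lies on its side and can roll; its origin is the middle of the cylinder and its x axis runs along the cylinder towards the lid. 4 to 6 such jars are in the crate at the start; absent ones read None.
- jar3: Squat green glass jar with a steel lid: a straight cylinder 44 mm in diameter, 56 mm long overall, flat at both ends, about 100 g. It lies on its side and can roll; its origin is the middle of the cylinder and its x axis runs along the cylinder towards the lid. 4 to 6 such jars are in the crate at the start; absent ones read None.
- jar4: Squat green glass jar with a steel lid: a straight cylinder 44 mm in diameter, 56 mm long overall, flat at both ends, about 100 g. It lies on its side and can roll; its origin is the middle of the cylinder and its x axis runs along the cylinder towards the lid. 4 to 6 such jars are in the crate at the start; absent ones read None.
- jar5: Squat green glass jar with a steel lid: a straight cylinder 44 mm in diameter, 56 mm long overall, flat at both ends, about 100 g. It lies on its side and can roll; its origin is the middle of the cylinder and its x axis runs along the cylinder towards the lid. 4 to 6 such jars are in the crate at the start; absent ones read None.
- bottle0: Squat green glass bottle, 95 mm high: body 54 mm in diameter up to 44 mm, sloping shoulder, neck 26 mm in diameter from 58 mm up to the top. About 180 g. Origin at the centre of its underside, z up. Starts upright on the bench, left of the stand.
- bottle1: Squat green glass bottle, 95 mm high: body 54 mm in diameter up to 44 mm, sloping shoulder, neck 26 mm in diameter from 58 mm up to the top. About 180 g. Origin at the centre of its underside, z up. Starts upright on the bench, left of the stand.
- vial: Bystander, leave alone. Small clear glass vial, 32 mm in diameter, 70 mm high, between crate and stand. Origin in the middle of its underside.
- tall_bottle: Bystander, leave alone. Tall amber glass bottle, 66 mm in diameter, 200 mm high. Origin in the middle of its underside.
- amber_bottle: Bystander, leave alone. Amber glass bottle, 60 mm in diameter, 150 mm high. Origin in the middle of its underside.
- flask: Bystander, leave alone. Clear glass flask, 56 mm in diameter, 120 mm high. Origin in the middle of its underside.
- mug: Bystander, leave alone. White mug, 80 mm in diameter, 90 mm high. Origin in the middle of its underside.
- brush: Bystander, leave alone. Hand brush, 170 mm long, lying on the bench. Origin under the middle of its length.
Mind the look-alikes: they are no part of the job. What is shaped like the jar1 but blue or pink is not meant.

How it is judged:
By the outcome, as a careful person would: the job done as asked, in the order asked, and still so for the second after the job is handed in, with the robot touching nothing.
Of jar0, jar1, jar2, jar3, jar4, jar5 only 4 to 6 are there at a start; the rules pass over those that are not, and their reading is None.
At some moment in a run one of bottle0, bottle1 may be knocked a few centimetres aside while the robot is not near it.
It also fails if it takes over 210 s, if anything falls off the work surface, if the arm or the gripper's body presses on something with over 40 N, if the wrist force passes 120 N, or if a joint passes its speed limit or range.

## Working session

There is one attempt and no reset: what is moved stays moved. The work goes in short steps, Python scripts to look and compute and a tool call to move; the robot and the scene stay as the last step left them, time stands still between calls to the robot, and variables do not carry over. Pictures are saved under pics/ and viewed, at most 14 in all, crops included, and the job is handed in when it is done.

Besides the shell and the picture viewer there is one more tool, called after "Call:" as name([rows], argument=value, ...), one row to a line, values as JSON. apply_moves: Moves the arm, as the interface text tells. Its arguments: {"type":"object","properties":{"moves":{"type":"array"},"newtons":{"type":"number"}},"required":["moves"]}

```bash
mkdir -p pics; ls; cat > h.py <<'E'
import numpy as np, cv2
from plant import ctrl, camera, ticket
def shot(n,save=None):
    c=camera(n)
    if save: cv2.imwrite(f'pics/{save}.png',c['frame'])
    return c
def pts(c):
    z=c['z_map'];h,w=z.shape;K=c['mtx'];u,v=np.meshgrid(np.arange(w),np.arange(h))
    P=np.stack([(u-K[0,2])/K[0,0]*z,-(v-K[1,2])/K[1,1]*z,-z],-1)
    T=np.linalg.inv(c['extrinsics']);W=P@T[:3,:3].T+T[:3,3];W[z<=0]=np.nan
    return W
E
python3 - <<'E'
from h import *
s=ctrl.read_state();print(s['ee_pos'],s['orientation'],ctrl.pinch_z,s['opening'])
for n in('top','side'):
    c=shot(n,n+'0');print(n,c['mtx'].tolist(),np.round(c['extrinsics'],3).tolist(), [k for k in c])
    np.savez(n+'0.npz',**c)
E
```

```text
pics
[0.13932239 0.50590911 0.23073384] [-4.20960407e-01 -3.11281633e+00  1.92874972e-03] 0.0187 0.08530463285328177
top [[479.4969905780097, 0.0, 284.84391750601367], [0.0, 479.4969905780097, 202.95082387218181], [0.0, 0.0, 1.0]] [[-0.028, -0.999, -0.017, 0.036], [0.994, -0.029, 0.108, -0.543], [-0.109, -0.014, 0.994, -1.364], [0.0, 0.0, 0.0, 1.0]] ['frame', 'z_map', 'mtx', 'extrinsics']
side [[386.5634573586708, 0.0, 277.4387305416798], [0.0, 386.5634573586708, 213.52740640940928], [0.0, 0.0, 1.0]] [[0.998, -0.054, -0.01, -0.526], [0.045, 0.711, 0.702, -0.113], [-0.031, -0.701, 0.712, -0.998], [0.0, 0.0, 0.0, 1.0]] ['frame', 'z_map', 'mtx', 'extrinsics']
```

View pics/top0.png

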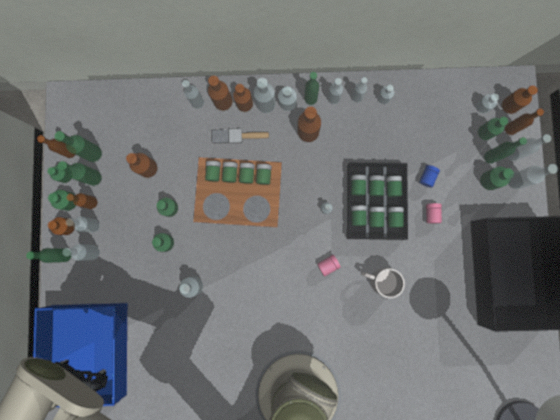

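View pics/side0.png

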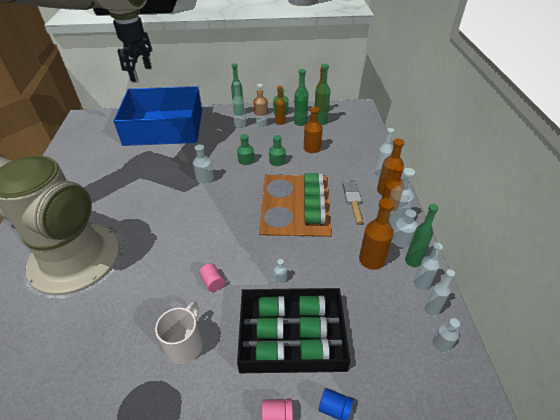

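The top view shows six lidded green jars in the black crate at about (359–397, 185/216). The board's four waxed jars are at (212–264, 172), the felt pads at (216,207) and (256,207), and the squat green bottles at (166,206) and (162,241). The look-alikes lying loose are pink at (434,212) and (329,265) and blue at (430,176). They're the wrong colour, so I leave them alone.

```bash
cat >> h.py <<'E'
def green(c):
    H=cv2.cvtColor(c['frame'],cv2.COLOR_BGR2HSV)
    return ((H[...,0]>50)&(H[...,0]<85)&(H[...,1]>100)&(H[...,2]>30)).astype(np.uint8)
def comps(m,W,zlo,zhi,amin=20):
    m=(m>0)&(W[...,2]>zlo)&(W[...,2]<zhi)
    n,L,S,C=cv2.connectedComponentsWithStats(m.astype(np.uint8))
    return [(C[i],S[i],W[L==i]) for i in range(1,n) if S[i][4]>=amin]
E
python3 - <<'E'
from h import *
c=dict(np.load('top0.npz'));W=pts(c)
im=c['frame'];crop=np.hstack([cv2.resize(im[150:240,340:415],None,fx=4.5,fy=5.6,interpolation=3),cv2.resize(im[150:260,150:285],None,fx=3.2,fy=4.58,interpolation=3)]);crop=crop[:600,:800];cv2.imwrite('pics/crop1.png',crop)
for n in('top','side'):
    c=dict(np.load(n+'0.npz'));W=pts(c);print(n)
    for C,S,P in comps(green(c),W,0.015,.15):
        if P[:,0].mean()<.8 and abs(P[:,1].mean())<.5: print(np.round(C),S[4],'min',np.round(np.percentile(P,3,0),4),'max',np.round(np.percentile(P,97,0),4),'med',np.round(np.median(P,0),4))
E
```

```text
top
side
[245. 150.] 302 min [0.4211 0.3517 0.0179] max [0.4655 0.381  0.0961] med [0.4434 0.3648 0.0491]
[277. 150.] 305 min [0.5226 0.3388 0.0179] max [0.5671 0.369  0.0961] med [0.5442 0.3519 0.05  ]
[312. 198.] 727 min [0.6077 0.0616 0.0258] max [0.6525 0.2316 0.0508] med [0.6302 0.1273 0.0448]
[309. 305.] 381 min [ 0.5644 -0.2154  0.0255] max [ 0.604  -0.1807  0.0508] med [ 0.5845 -0.2041  0.045 ]
[267. 317.] 771 min [ 0.4728 -0.2631  0.0251] max [ 0.5136 -0.1815  0.0503] med [ 0.4932 -0.2295  0.0453]
[309. 327.] 417 min [ 0.561  -0.2678  0.0235] max [ 0.5995 -0.2319  0.0512] med [ 0.5805 -0.2567  0.0454]
[311. 349.] 442 min [ 0.5577 -0.3253  0.0331] max [ 0.5973 -0.2819  0.051 ] med [ 0.5772 -0.3049  0.0465]
[266. 351.] 376 min [ 0.4683 -0.3154  0.0377] max [ 0.5076 -0.283   0.0509] med [ 0.4881 -0.3023  0.0466]
```

View pics/crop1.png

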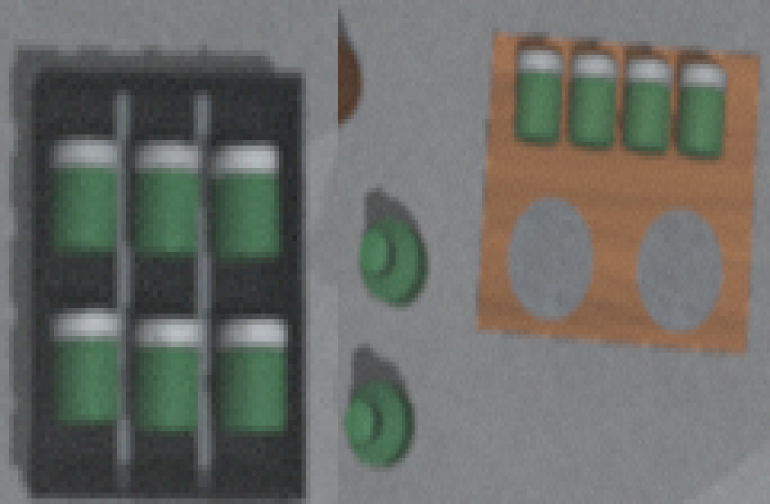

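All six crate jars are solid green with their lids facing away from the robot, like the waxed ones. The two bottles match the squat green description. Next I measure more exactly.

```bash
cat >> h.py <<'E'
from scipy.optimize import least_squares
def ray(c,uv,z):
    K=c['mtx'];T=np.linalg.inv(c['extrinsics']);d=T[:3,:3]@np.array([(uv[0]-K[0,2])/K[0,0],-(uv[1]-K[1,2])/K[1,1],-1]);o=T[:3,3]
    return o+d*(z-o[2])/d[2]
def proj(c,p):
    q=c['extrinsics']@np.append(p,1);return c['mtx'][0,0]*q[0]/-q[2]+c['mtx'][0,2], c['mtx'][1,1]*-q[1]/-q[2]+c['mtx'][1,2]
def cyl(W,cx,cy,cz,hx=.045,hy=.024):
    P=W[(abs(W[...,0]-cx)<hx)&(abs(W[...,1]-cy)<hy)&(W[...,2]>cz+.006)&(W[...,2]<cz+.026)]
    x0,x1=np.percentile(P[:,0],[1.5,98.5])
    f=lambda q:np.hypot(P[:,1]-q[0]-q[1]*(P[:,0]-cx),P[:,2]-q[2])-.022
    r=least_squares(f,[cy,0,cz],loss='soft_l1',f_scale=.001)
    return len(P),(x0+x1)/2,r.x[0],r.x[2],x1-x0,r.x[1]
E
python3 - <<'E'
from h import *
t=dict(np.load('top0.npz'));s=dict(np.load('side0.npz'))
print('top depth valid',(t['z_map']>0).mean(), 'cam',np.linalg.inv(t['extrinsics'])[:3,3])
W=pts(s)
print('bench z',np.nanmedian(W[240:260,130:180,2]))
for C in [(.588,-.198),(.584,-.25),(.582,-.302),(.498,-.203),(.494,-.255),(.492,-.305)]: print('crate',np.round(cyl(W,*C,.028),4))
for y in (.222,.172,.122,.072): print('stand',np.round(cyl(W,.636,y,.028),4))
H=cv2.cvtColor(t['frame'],cv2.COLOR_BGR2HSV)
g=green(t);n,L,S,Cc=cv2.connectedComponentsWithStats(g)
for i in range(1,n):
    if S[i][4]>60 and 150<Cc[i][0]<410: print('top green',np.round(Cc[i],1),S[i],np.round(ray(t,Cc[i],.04)[:2],4))
# pads in side & top: grey inside board
b=((H[...,0]<18)&(H[...,1]>80)&(H[...,2]>60)).astype(np.uint8);b[:,:185]=0;b[:,290:]=0
cn,_=cv2.findContours(b,cv2.RETR_CCOMP,cv2.CHAIN_APPROX_NONE)
for k in cn:
    if cv2.contourArea(k)>250:
        (e,r,a)=cv2.minAreaRect(k);print('top ctr',cv2.contourArea(k),np.round(e,1),np.round(r,1),round(a,1),np.round(ray(t,e,.006)[:2],4))
Hs=cv2.cvtColor(s['frame'],cv2.COLOR_BGR2HSV);b=((Hs[...,0]<18)&(Hs[...,1]>80)).astype(np.uint8);b[:170]=0;b[240:]=0;b[:,:255]=0;b[:,335:]=0
cn,_=cv2.findContours(b,cv2.RETR_CCOMP,cv2.CHAIN_APPROX_NONE)
for k in cn:
    if cv2.contourArea(k)>200:
        e,r,a=cv2.fitEllipse(k);print('side ctr',cv2.contourArea(k),np.round(e,1),np.round(r,1),np.round(ray(s,e,.006)[:2],4))
E
```

```text
top depth valid 0.9960331632653061 cam [3.92693601e-01 4.94636806e-04 1.41568366e+00]
bench z -0.00013925321533769797
crate [ 4.190e+02  5.912e-01 -1.936e-01  2.730e-02  5.310e-02 -8.820e-02]
crate [ 4.830e+02  5.874e-01 -2.461e-01  2.760e-02  5.390e-02 -9.190e-02]
crate [ 5.510e+02  5.843e-01 -2.969e-01  2.730e-02  5.370e-02 -3.000e-03]
crate [ 3.980e+02  5.027e-01 -1.905e-01  2.730e-02  5.340e-02 -4.860e-02]
crate [ 4.360e+02  4.971e-01 -2.421e-01  2.730e-02  5.220e-02 -7.190e-02]
crate [ 7.680e+02  4.915e-01 -3.063e-01  2.870e-02  8.090e-02 -6.000e-04]
stand [ 1.930e+02  6.443e-01  2.329e-01  2.770e-02  5.310e-02 -1.160e-01]
stand [ 2.120e+02  6.403e-01  1.826e-01  2.740e-02  5.410e-02 -1.315e-01]
stand [ 2.210e+02  6.366e-01  1.319e-01  2.760e-02  5.240e-02 -1.121e-01]
stand [ 2.480e+02  6.318e-01  8.180e-02  2.750e-02  5.330e-02 -1.097e-01]
top ctr 5171.5 [237.2 191.7] [83.6 64.3] 3.6 [0.5846 0.1614]
top ctr 646.5 [256.3 208.8] [28.3 29. ] 45.0 [0.532  0.1058]
top ctr 636.5 [216.  206.5] [28. 29.] 0.0 [0.5422 0.225 ]
top ctr 348.0 [263.  173.5] [17.3 23.3] 4.4 [0.637  0.0835]
top ctr 344.5 [246.5 172.5] [17. 23.] 0.0 [0.6415 0.1326]
top ctr 344.5 [229.5 171.5] [17. 23.] 0.0 [0.646  0.1834]
top ctr 340.5 [212.3 170.4] [16.7 23.3] 4.4 [0.6509 0.2349]
top ctr 322.0 [242.5  97. ] [26. 17.] 90.0 [0.8739 0.1404]
top ctr 483.5 [218.5  92. ] [36.2 18.8] 63.4 [0.8921 0.2132]
side ctr 2907.5 [293.4 206.4] [68.2 76.4] [0.5807 0.1444]
side ctr 495.5 [277.8 216.6] [21.4 29.7] [0.5336 0.1064]
side ctr 396.0 [279.4 188.1] [18.5 27.3] [0.545  0.2261]
```

```bash
python3 - <<'E'
from h import *
t=dict(np.load('top0.npz'));s=dict(np.load('side0.npz'))
W=pts(t);print('bench',np.nanmedian(W[260:300,200:260,2]), t['frame'][218,360],t['frame'][190,377],t['frame'][245,160])
for C in [(.591,-.194),(.587,-.246),(.584,-.297),(.502,-.19),(.497,-.242),(.492,-.297)]: print('top crate',np.round(cyl(W,*C,.028,.04),4))
print('side',np.round(cyl(pts(s),.492,-.297,.028,.04,.021),4))
for C in [(.6443,.2329),(.6403,.1826),(.6366,.1319),(.6318,.0818)]: print('top stand',np.round(cyl(W,*C,.028,.04),4))
for nm,c in(('top',t),('side',s)):
    W=pts(c)
    for b in[(.447,.372),(.545,.36)]:
        P=W[(np.hypot(W[...,0]-b[0],W[...,1]-b[1])<.045)&(W[...,2]>.088)];print(nm,'neck',len(P),np.round(P.mean(0),4))
d=(t['frame'].max(2)<60).astype(np.uint8);d[:,:335]=0;d[:,425:]=0;d[:150]=0;d[250:]=0
k=max(cv2.findContours(cv2.morphologyEx(d,3,np.ones((5,5))),0,1)[0],key=cv2.contourArea);r=cv2.minAreaRect(k)
B=np.array([ray(t,p,.05)[:2] for p in cv2.boxPoints(r)]);print('crate',np.round(B,4),B.mean(0))
for p,q in((0,1),(1,2)):print(np.linalg.norm(B[p]-B[q]),np.degrees(np.arctan2(*(B[q]-B[p])[::-1])))
E
```

```text
bench 0.00033818350678238573 [ 89 122  77] [ 86 118  74] [72 93 66]
top crate [ 2.610e+02  5.910e-01 -1.936e-01  2.780e-02  5.250e-02 -8.170e-02]
top crate [ 2.680e+02  5.878e-01 -2.464e-01  2.720e-02  5.450e-02 -1.009e-01]
top crate [ 2.650e+02  5.844e-01 -2.966e-01  2.730e-02  5.370e-02  3.790e-02]
top crate [ 2.640e+02  5.028e-01 -1.910e-01  2.770e-02  5.420e-02  3.200e-03]
top crate [ 2.650e+02  4.970e-01 -2.415e-01  2.790e-02  5.160e-02 -7.760e-02]
top crate [ 2.840e+02  4.939e-01 -2.967e-01  2.740e-02  5.500e-02  6.500e-03]
side [ 5.170e+02  4.950e-01 -2.964e-01  2.710e-02  5.380e-02 -5.480e-02]
top stand [ 2.570e+02  6.449e-01  2.318e-01  2.730e-02  5.320e-02 -7.930e-02]
top stand [ 2.510e+02  6.402e-01  1.824e-01  2.700e-02  5.340e-02 -9.120e-02]
top stand [ 2.560e+02  6.358e-01  1.327e-01  2.750e-02  5.300e-02 -7.740e-02]
top stand [ 2.55e+02  6.31e-01  8.26e-02  2.73e-02  5.33e-02 -7.45e-02]
top neck 67 [0.4418 0.378  0.0948]
top neck 70 [0.5439 0.3657 0.0951]
side neck 42 [0.4422 0.3754 0.0944]
side neck 44 [0.5448 0.3632 0.0941]
crate [[ 0.6525 -0.1623]
 [ 0.6473 -0.3317]
 [ 0.432  -0.3198]
 [ 0.4368 -0.1533]] [ 0.54214724 -0.24177017]
0.1694834742946199 -91.78041561070611
0.21554265235616274 176.85421128303918
```

Call:
apply_moves([
  {"gripper": 0.82,"x": -0.03,"y": -0.027,"z": 0,"twist": 7},
  {"gripper": 0.82,"x": -0.06,"y": -0.054,"z": 0,"twist": 14},
  {"gripper": 0.82,"x": -0.09,"y": -0.08,"z": 0,"twist": 21},
  {"gripper": 0.82,"x": -0.12,"y": -0.107,"z": 0,"twist": 28},
  {"gripper": 0.82,"x": -0.15,"y": -0.134,"z": 0,"twist": 35},
  {"gripper": 0.82,"x": -0.18,"y": -0.16,"z": 0,"twist": 42},
  {"gripper": 0.82,"x": -0.21,"y": -0.187,"z": 0,"twist": 49},
  {"gripper": 0.82,"x": -0.24,"y": -0.214,"z": 0,"twist": 56},
], newtons=25)

```text
time_s: 0.77
ee_pos: [0.3144, 0.2343, 0.2312]
orientation: [-1.841, -2.546, -0.0]
wrist_force: [1.4, 0.9, 0.2]
opening: 0.0698
finger_force: 0.0
```

```bash
cat >> h.py <<'E'
from scipy.spatial.transform import Rotation as Ro
O=np.array([.638,.1574]);YAW=-.086
def S2W(p,z): 
    c,s=np.cos(YAW),np.sin(YAW);return np.array([O[0]+c*p[0]-s*p[1],O[1]+s*p[0]+c*p[1],z])
def go(target,yaw=YAW):
    st=ctrl.read_state();R=Ro.from_rotvec(st['orientation']).as_matrix()
    sh=R.T@(np.array(target)-st['ee_pos']);cy=np.arctan2(R[1,1],R[0,1])
    print('at',np.round(st['ee_pos'],4),'t',st['time_s'],'-> shift mm',np.round(sh*1000,1),'twist',round(-np.degrees(yaw-cy),2))
JARS=dict(A=(.591,-.1936),B=(.5876,-.2462),C=(.5844,-.2968),D=(.5028,-.1908),E=(.497,-.2418),F=(.4944,-.2966))
E
python3 -c "
from h import *
go((*JARS['A'],.2))
c,s=np.cos(YAW),np.sin(YAW)
for k,v in JARS.items():
    d=np.array(v)-O; print(k,np.round(1000*np.array([c*d[0]+s*d[1],-s*d[0]+c*d[1]]),1))"
```

```text
at [0.3144 0.2343 0.2312] t 0.7667 -> shift mm [-493.1  128.5   31.2] twist 23.2
A [ -16.7 -353.7]
B [ -15.5 -406.4]
C [ -14.4 -457.1]
D [-104.8 -358.5]
E [-106.2 -409.8]
F [-104.1 -464.7]
```

Call:
apply_moves([
  {"gripper": 0.82,"x": -0.038,"y": 0.01,"z": 0,"twist": 3},
  {"gripper": 0.82,"x": -0.076,"y": 0.02,"z": 0,"twist": 6},
  {"gripper": 0.82,"x": -0.114,"y": 0.03,"z": 0,"twist": 9},
  {"gripper": 0.82,"x": -0.152,"y": 0.04,"z": 0,"twist": 12},
  {"gripper": 0.82,"x": -0.19,"y": 0.05,"z": 0,"twist": 15},
  {"gripper": 0.82,"x": -0.228,"y": 0.06,"z": 0,"twist": 18},
  {"gripper": 0.82,"x": -0.266,"y": 0.07,"z": 0,"twist": 21},
  {"gripper": 0.82,"x": -0.304,"y": 0.08,"z": 0,"twist": 23.2},
])

```text
time_s: 1.43
ee_pos: [0.4873, -0.0284, 0.231]
orientation: [-2.312, -2.127, 0.0]
wrist_force: [0.2, 0.7, 0.4]
opening: 0.0702
finger_force: 0.0
```

```bash
python3 -c "
from h import *
go((*JARS['A'],.2))"
```

```text
at [ 0.4873 -0.0284  0.231 ] t 1.4333 -> shift mm [-156.   117.1   31. ] twist 0.15
```

Call:
apply_moves([
  {"gripper": 0.82,"x": -0.04,"y": 0.03,"z": 0.008,"twist": 0.15},
  {"gripper": 0.82,"x": -0.07,"y": 0.052,"z": 0.016,"twist": 0.15},
  {"gripper": 0.82,"x": -0.1,"y": 0.075,"z": 0.024,"twist": 0.15},
  {"gripper": 0.82,"x": -0.13,"y": 0.097,"z": 0.031,"twist": 0.15},
  {"gripper": 0.82,"x": -0.156,"y": 0.117,"z": 0.061,"twist": 0.15},
  {"gripper": 0.82,"x": -0.156,"y": 0.117,"z": 0.1,"twist": 0.15},
  {"gripper": 0.82,"x": -0.156,"y": 0.117,"z": 0.125,"twist": 0.15},
  {"gripper": 0.82,"x": -0.156,"y": 0.117,"z": 0.125,"twist": 0.15},
])

```text
time_s: 2.1
ee_pos: [0.5882, -0.1905, 0.1]
orientation: [-2.305, -2.119, 0.006]
wrist_force: [-0.3, 0.3, -0.6]
opening: 0.0701
finger_force: 0.0
```

```bash
python3 -c "
from h import *
go((*JARS['A'],.008))
shot('side','s1')"
```

```text
at [ 0.5882 -0.1905  0.1   ] t 2.1 -> shift mm [-3.3  4.  91.9] twist 0.13
```

View pics/s1.png

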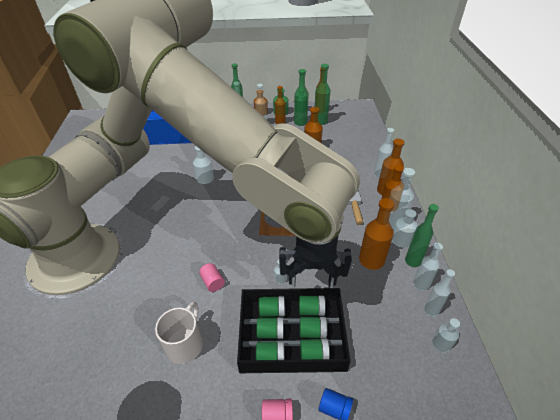

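The gripper is above the far-left jar at about (312,305), with its fingers around the jar along its length and the vial at (281,271) clear. I let it settle, then go down.

Call:
apply_moves([
  {"gripper": 0.82,"x": 0,"y": 0,"z": 0,"twist": 0},
  {"gripper": 0.82,"x": 0,"y": 0,"z": 0,"twist": 0},
])

```text
time_s: 2.32
ee_pos: [0.5919, -0.1916, 0.1089]
orientation: [2.308, 2.125, 0.002]
wrist_force: [0.2, 0.4, 0.9]
opening: 0.0705
finger_force: 0.0
```

```bash
python3 -c "
from h import *
go((*JARS['A'],.008))"
```

```text
at [ 0.5919 -0.1916  0.1089] t 2.3167 -> shift mm [ -1.9  -1.1 100.9] twist 0.2
```

Call:
apply_moves([
  {"gripper": 0.82,"x": -0.002,"y": -0.001,"z": 0.03,"twist": 0},
  {"gripper": 0.82,"x": -0.002,"y": -0.001,"z": 0.06,"twist": 0},
  {"gripper": 0.82,"x": -0.002,"y": -0.001,"z": 0.085,"twist": 0},
  {"gripper": 0.82,"x": -0.002,"y": -0.001,"z": 0.098,"twist": 0},
  {"gripper": 0.82,"x": -0.002,"y": -0.001,"z": 0.098,"twist": 0},
  {"gripper": 0.82,"x": -0.002,"y": -0.001,"z": 0.098,"twist": 0},
  {"gripper": 0.82,"x": -0.002,"y": -0.001,"z": 0.098,"twist": 0},
])

```text
time_s: 2.9
ee_pos: [0.5909, -0.1939, 0.0107]
orientation: [2.309, 2.125, 0.002]
wrist_force: [0.3, -0.2, 0.5]
opening: 0.0701
finger_force: 0.0
```

Call:
apply_moves([
  {"gripper": 0.55,"x": 0,"y": 0,"z": 0,"twist": 0},
  {"gripper": 0.55,"x": 0,"y": 0,"z": 0,"twist": 0},
  {"gripper": 0.55,"x": 0,"y": 0,"z": 0,"twist": 0},
  {"gripper": 0.55,"x": 0,"y": 0,"z": 0,"twist": 0},
  {"gripper": 0.55,"x": 0,"y": 0,"z": 0,"twist": 0},
], newtons=25)

```text
time_s: 3.32
ee_pos: [0.5906, -0.1937, 0.0103]
orientation: [2.309, 2.126, 0.001]
wrist_force: [-1.0, 0.7, 6.9]
opening: 0.0556
finger_force: 25.5
```

```bash
python3 -c "
from h import *
s=ctrl.read_state();print(s['opening'],s['finger_force'],s['wrist_force'])
go((*JARS['A'],.008))"
```

```text
0.05564343063987569 25.452980697155 [-0.96089208  0.72268191  6.90346409]
at [ 0.5906 -0.1937  0.0103] t 3.3167 -> shift mm [0.2 0.4 2.3] twist 0.18
```

Call:
apply_moves([
  {"gripper": 0.55,"x": 0,"y": 0,"z": -0.03,"twist": 0},
  {"gripper": 0.55,"x": 0,"y": 0,"z": -0.07,"twist": 0},
  {"gripper": 0.55,"x": 0,"y": 0.002,"z": -0.11,"twist": 0},
  {"gripper": 0.55,"x": 0.035,"y": 0.005,"z": -0.11,"twist": 0},
  {"gripper": 0.55,"x": 0.075,"y": 0.009,"z": -0.11,"twist": 0},
  {"gripper": 0.55,"x": 0.115,"y": 0.013,"z": -0.11,"twist": 0},
  {"gripper": 0.55,"x": 0.155,"y": 0.017,"z": -0.11,"twist": 0},
  {"gripper": 0.55,"x": 0.195,"y": 0.017,"z": -0.11,"twist": 0},
])

```text
time_s: 3.98
ee_pos: [0.6233, 0.0014, 0.1193]
orientation: [2.311, 2.126, 0.002]
wrist_force: [1.1, -0.0, -0.6]
opening: 0.0554
finger_force: 27.9
```

Call:
apply_moves([
  {"gripper": 0.55,"x": 0.04,"y": 0,"z": 0,"twist": 0},
  {"gripper": 0.55,"x": 0.08,"y": 0,"z": 0,"twist": 0},
  {"gripper": 0.55,"x": 0.1,"y": 0,"z": 0,"twist": 0},
  {"gripper": 0.55,"x": 0.109,"y": 0,"z": 0,"twist": 0},
  {"gripper": 0.55,"x": 0.109,"y": 0,"z": 0,"twist": 0},
  {"gripper": 0.55,"x": 0.109,"y": 0,"z": 0,"twist": 0},
  {"gripper": 0.55,"x": 0.109,"y": 0,"z": 0,"twist": 0},
  {"gripper": 0.55,"x": 0.109,"y": 0,"z": 0,"twist": 0},
])

```text
time_s: 4.65
ee_pos: [0.632, 0.1066, 0.1185]
orientation: [2.313, 2.125, -0.0]
wrist_force: [-0.2, -0.7, -0.8]
opening: 0.0557
finger_force: 27.8
```

```bash
python3 -c "
from h import *
s=ctrl.read_state();print(s['opening'],s['finger_force'],s['wrist_force'])
go(S2W((0,-.05),.0465))
c=shot('side');W=pts(c);cv2.imwrite('pics/s2.png',cv2.resize(c['frame'][120:270,220:420],None,fx=4,fy=4))
"
```

```text
0.05566930023591574 27.845655977725983 [-0.1823514  -0.68586512 -0.84541372]
at [0.632  0.1066 0.1185] t 4.65 -> shift mm [ 1.1  1.6 72. ] twist 0.07
```

View pics/s2.png

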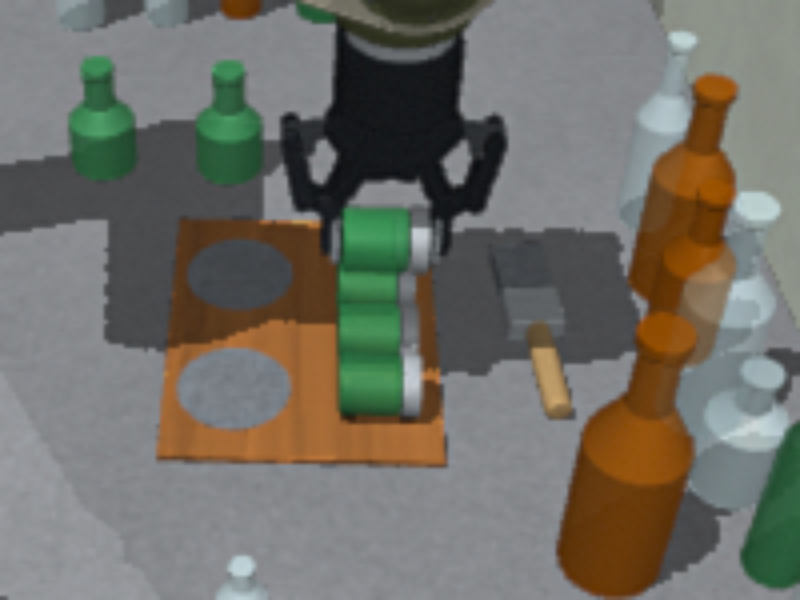

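The jar is held level at crop (385,240), above the row. I lower it into the right-hand gap.

Call:
apply_moves([
  {"gripper": 0.55,"x": 0.001,"y": 0.0015,"z": 0.02,"twist": 0},
  {"gripper": 0.55,"x": 0.001,"y": 0.0015,"z": 0.04,"twist": 0},
  {"gripper": 0.55,"x": 0.001,"y": 0.0015,"z": 0.055,"twist": 0},
  {"gripper": 0.55,"x": 0.001,"y": 0.0015,"z": 0.064,"twist": 0},
  {"gripper": 0.55,"x": 0.001,"y": 0.0015,"z": 0.069,"twist": 0},
  {"gripper": 0.55,"x": 0.001,"y": 0.0015,"z": 0.0715,"twist": 0},
  {"gripper": 0.55,"x": 0.001,"y": 0.0015,"z": 0.0715,"twist": 0},
  {"gripper": 0.55,"x": 0.001,"y": 0.0015,"z": 0.0715,"twist": 0},
])

```text
time_s: 5.37
ee_pos: [0.634, 0.1089, 0.0477]
orientation: [2.311, 2.126, 0.002]
wrist_force: [0.4, -1.4, -0.6]
opening: 0.0562
finger_force: 27.8
```

```bash
python3 -c "
from h import *
s=ctrl.read_state();print(s['opening'],s['finger_force'],s['wrist_force'])
go(S2W((0,-.05),.0465))
c=shot('side');p=S2W((0,-.05),.0642);print(p,cyl(pts(c),*p,.034,.02))
"
```

```text
0.05615932626279336 27.76475876569748 [ 0.36041932 -1.43309584 -0.56919627]
at [0.634  0.1089 0.0477] t 5.3667 -> shift mm [-1.3 -0.2  1.2] twist 0.16
[0.6337053  0.10758479 0.0642    ] (266, np.float64(0.6340800827244071), np.float64(0.109672901433469), np.float64(0.06500986880914135), np.float64(0.06497810540779347), np.float64(-0.06019661406229299))
```

Call:
apply_moves([
  {"gripper": 0.55,"x": -0.0015,"y": 0,"z": 0.0,"twist": 0},
  {"gripper": 0.55,"x": -0.0015,"y": 0,"z": 0.0015,"twist": 0},
  {"gripper": 0.55,"x": -0.0015,"y": 0,"z": 0.0015,"twist": 0},
])

```text
time_s: 5.67
ee_pos: [0.6337, 0.1074, 0.0466]
orientation: [2.311, 2.126, 0.001]
wrist_force: [-3.4, -1.0, 7.8]
opening: 0.0559
finger_force: 28.7
```

```bash
python3 -c "
from h import *
go(S2W((0,-.05),.0465))
c=shot('side');p=S2W((0,-.05),.0642);print(p,np.round(cyl(pts(c),*p,.034,.02),4))
"
```

```text
at [0.6337 0.1074 0.0466] t 5.6667 -> shift mm [ 0.2 -0.   0.1] twist 0.16
[0.6337053  0.10758479 0.0642    ] [ 2.520e+02  6.339e-01  1.082e-01  6.400e-02  6.490e-02 -7.960e-02]
```

Call:
apply_moves([
  {"gripper": 0.82,"x": 0,"y": 0,"z": 0,"twist": 0},
  {"gripper": 0.82,"x": 0,"y": 0,"z": 0,"twist": 0},
  {"gripper": 0.82,"x": 0,"y": 0,"z": 0,"twist": 0},
  {"gripper": 0.82,"x": 0,"y": 0,"z": 0,"twist": 0},
  {"gripper": 0.82,"x": 0,"y": 0,"z": -0.03,"twist": 0},
  {"gripper": 0.82,"x": 0,"y": 0,"z": -0.07,"twist": 0},
  {"gripper": 0.82,"x": -0.035,"y": 0,"z": -0.07,"twist": 0},
  {"gripper": 0.82,"x": -0.075,"y": 0,"z": -0.07,"twist": 0},
])

```text
time_s: 6.38
ee_pos: [0.628, 0.0339, 0.1177]
orientation: [2.305, 2.13, 0.005]
wrist_force: [0.6, 0.1, -0.3]
opening: 0.0701
finger_force: 0.0
```

Call:
apply_moves([
  {"gripper": 0.82,"x": -0.041,"y": -0.003,"z": 0,"twist": 0},
  {"gripper": 0.82,"x": -0.082,"y": -0.006,"z": 0,"twist": 0},
  {"gripper": 0.82,"x": -0.123,"y": -0.009,"z": 0,"twist": 0},
  {"gripper": 0.82,"x": -0.164,"y": -0.012,"z": 0,"twist": 0},
  {"gripper": 0.82,"x": -0.205,"y": -0.0155,"z": 0,"twist": 0},
  {"gripper": 0.82,"x": -0.245,"y": -0.0155,"z": 0,"twist": 0},
  {"gripper": 0.82,"x": -0.27,"y": -0.0155,"z": 0,"twist": 0},
  {"gripper": 0.82,"x": -0.2815,"y": -0.0155,"z": 0,"twist": 0},
])

```text
time_s: 7.05
ee_pos: [0.5875, -0.2499, 0.1151]
orientation: [2.315, 2.123, -0.001]
wrist_force: [0.0, 0.1, -0.2]
opening: 0.0702
finger_force: 0.0
```

Call:
apply_moves([
  {"gripper": 0.82,"x": 0,"y": 0,"z": 0,"twist": 0},
  {"gripper": 0.82,"x": 0,"y": 0,"z": 0,"twist": 0},
  {"gripper": 0.82,"x": 0,"y": 0,"z": 0,"twist": 0},
  {"gripper": 0.82,"x": 0,"y": 0,"z": 0,"twist": 0},
])

```text
time_s: 7.38
ee_pos: [0.5887, -0.2446, 0.1154]
orientation: [-2.309, -2.13, -0.0]
wrist_force: [-0.6, -0.3, 0.4]
opening: 0.0702
finger_force: 0.0
```

```bash
cat > chk.py <<'E'
import sys
from h import *
# chk.py JAR : recheck stand + named jar, print move to grasp it
c=shot('side');W=pts(c)
SE=[((0,-.05),.0642),((0,0),.0642),((0,.05),.0642),((0,-.025),.1004),((0,.025),.1004),((0,0),.1366)]
for i in range(int(sys.argv[2])):
    p=S2W(*SE[i]);r=cyl(W,*p,.034,.02);print('seat',i,'n',r[0],'err mm',np.round((np.array(r[1:4])-p)*1000,1),'len',round(r[4],4))
j=JARS[sys.argv[1]];print('jar',np.round(cyl(W,*j,.028,.034,.021),4))
go((*j,.0103))
E
python3 chk.py B 1
```

```text
Traceback (most recent call last):
  File "chk.py", line 7, in <module>
    p=S2W(*SE[i]);r=cyl(W,*p,.034,.02);print('seat',i,'n',r[0],'err mm',np.round((np.array(r[1:4])-p)*1000,1),'len',round(r[4],4))
                    ~~~^^^^^^^^^^^^^^^
  File "h.py", line 27, in cyl
    x0,x1=np.percentile(P[:,0],[1.5,98.5])
          ~~~~~~~~~~~~~^^^^^^^^^^^^^^^^^^^
IndexError: index -1 is out of bounds for axis 0 with size 0
```

```bash
python3 - <<'E'
import re
s=open('h.py').read()
s=s.replace("    x0,x1=np","    if len(P)<40: return (len(P),)+(np.nan,)*5\n    x0,x1=np")
open('h.py','w').write(s)
E
python3 chk.py B 1; python3 -c "
from h import *
c=shot('top');p=S2W((0,-.05),.0642);print(np.round(cyl(pts(c),*p,.034,.02),4))
d=shot('side');cv2.imwrite('pics/s3.png',np.hstack([cv2.resize(x['frame'],(400,300)) for x in(c,d)]))"
```

```text
seat 0 n 0 err mm [nan nan nan] len nan
jar [ 4.630e+02  5.875e-01 -2.460e-01  2.750e-02  5.370e-02 -8.770e-02]
at [ 0.5887 -0.245   0.1154] t 7.4833 -> shift mm [ -1.2  -1.  105.1] twist 0.28
[ 2.620e+02  6.333e-01  1.072e-01  6.320e-02  5.370e-02 -6.800e-02]
```

View pics/s3.png

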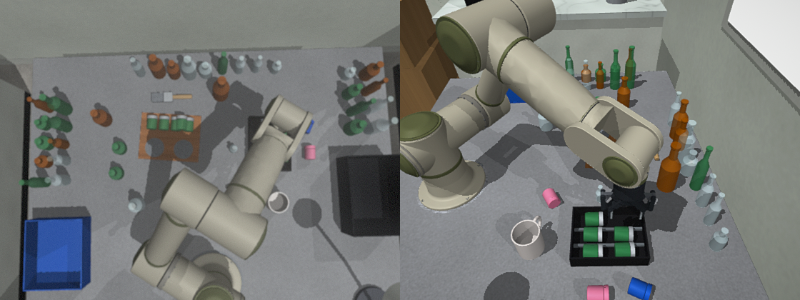

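The first jar is seated on the pyramid row, per both the top-view numbers and the picture. Next is jar B, going to seat1.

Call:
apply_moves([
  {"gripper": 0.82,"x": -0.001,"y": -0.001,"z": 0.03,"twist": 0.2},
  {"gripper": 0.82,"x": -0.001,"y": -0.001,"z": 0.06,"twist": 0.2},
  {"gripper": 0.82,"x": -0.001,"y": -0.001,"z": 0.09,"twist": 0.2},
  {"gripper": 0.82,"x": -0.001,"y": -0.001,"z": 0.105,"twist": 0.2},
  {"gripper": 0.82,"x": -0.001,"y": -0.001,"z": 0.105,"twist": 0.2},
  {"gripper": 0.82,"x": -0.001,"y": -0.001,"z": 0.105,"twist": 0.2},
  {"gripper": 0.82,"x": -0.001,"y": -0.001,"z": 0.105,"twist": 0.2},
])

```text
time_s: 8.17
ee_pos: [0.5881, -0.2476, 0.0119]
orientation: [2.313, 2.122, 0.001]
wrist_force: [-0.7, -0.7, 0.1]
opening: 0.07
finger_force: 0.0
```

Call:
apply_moves([
  {"gripper": 0.55,"x": 0,"y": 0,"z": 0,"twist": 0},
  {"gripper": 0.55,"x": 0,"y": 0,"z": 0,"twist": 0},
  {"gripper": 0.55,"x": 0,"y": 0,"z": 0,"twist": 0},
  {"gripper": 0.55,"x": 0,"y": 0,"z": 0,"twist": 0},
  {"gripper": 0.55,"x": 0,"y": 0,"z": 0,"twist": 0},
])

```text
time_s: 8.58
ee_pos: [0.5882, -0.2478, 0.0122]
orientation: [2.313, 2.121, 0.001]
wrist_force: [0.3, 0.9, 6.5]
opening: 0.0556
finger_force: 26.7
```

Call:
apply_moves([
  {"gripper": 0.55,"x": 0,"y": 0,"z": -0.03,"twist": 0},
  {"gripper": 0.55,"x": 0,"y": 0,"z": -0.07,"twist": 0},
  {"gripper": 0.55,"x": 0,"y": 0.002,"z": -0.11,"twist": 0},
  {"gripper": 0.55,"x": 0.035,"y": 0.005,"z": -0.11,"twist": 0},
  {"gripper": 0.55,"x": 0.075,"y": 0.009,"z": -0.11,"twist": 0},
  {"gripper": 0.55,"x": 0.115,"y": 0.013,"z": -0.11,"twist": 0},
  {"gripper": 0.55,"x": 0.155,"y": 0.0155,"z": -0.11,"twist": 0},
  {"gripper": 0.55,"x": 0.195,"y": 0.0155,"z": -0.11,"twist": 0},
])

```text
time_s: 9.25
ee_pos: [0.6197, -0.0525, 0.1208]
orientation: [2.315, 2.123, 0.001]
wrist_force: [-0.3, -0.6, -0.6]
opening: 0.0557
finger_force: 27.7
```

Call:
apply_moves([
  {"gripper": 0.55,"x": 0.041,"y": 0,"z": 0,"twist": 0},
  {"gripper": 0.55,"x": 0.082,"y": 0,"z": 0,"twist": 0},
  {"gripper": 0.55,"x": 0.123,"y": 0,"z": 0,"twist": 0},
  {"gripper": 0.55,"x": 0.164,"y": 0,"z": 0,"twist": 0},
  {"gripper": 0.55,"x": 0.195,"y": 0,"z": 0,"twist": 0},
  {"gripper": 0.55,"x": 0.211,"y": 0,"z": 0,"twist": 0},
  {"gripper": 0.55,"x": 0.211,"y": 0,"z": 0.03,"twist": 0},
  {"gripper": 0.55,"x": 0.211,"y": 0,"z": 0.05,"twist": 0},
])

```text
time_s: 9.92
ee_pos: [0.6376, 0.1567, 0.0696]
orientation: [2.313, 2.125, 0.001]
wrist_force: [0.6, -1.4, -1.6]
opening: 0.0554
finger_force: 27.7
```

Call:
apply_moves([
  {"gripper": 0.55,"x": 0,"y": 0,"z": 0,"twist": 0},
  {"gripper": 0.55,"x": 0,"y": 0,"z": 0,"twist": 0},
  {"gripper": 0.55,"x": 0,"y": 0,"z": 0,"twist": 0},
  {"gripper": 0.55,"x": 0,"y": 0,"z": 0,"twist": 0},
])

```text
time_s: 10.25
ee_pos: [0.6387, 0.1554, 0.0722]
orientation: [2.315, 2.121, 0.004]
wrist_force: [0.5, -0.2, -0.6]
opening: 0.0557
finger_force: 27.5
```

```bash
cat > pl.py <<'E'
import sys
from h import *
# pl.py SEAT [grip TCP z]: held jar above the seat -> move
SE=[((0,-.05),.0642),((0,0),.0642),((0,.05),.0642),((0,-.025),.1004),((0,.025),.1004),((0,0),.1366)]
i=int(sys.argv[1]);off=.028-float(sys.argv[2]);p=S2W(*SE[i])
st=ctrl.read_state();print('open',st['opening'],'F',st['finger_force'],np.round(st['wrist_force'],1))
z=st['ee_pos'][2]+off;r=cyl(pts(shot('side')),p[0],p[1],z,.034,.02)
print('held jar minus seat mm (side cam)',np.round((np.array(r[1:4])-p)*1000,1),r[0])
go((p[0],p[1],p[2]-off))
E
python3 pl.py 1 .0103
```

```text
open 0.055732366268085566 F 27.539833188056946 [ 0.5 -0.2 -0.6]
held jar minus seat mm (side cam) [-0.3  0.2 23.7] 222
at [0.6385 0.1556 0.0721] t 10.3 -> shift mm [ 1.8 -0.8 25.6] twist -0.05
```

Call:
apply_moves([
  {"gripper": 0.55,"x": 0,"y": 0,"z": 0.01,"twist": 0},
  {"gripper": 0.55,"x": 0,"y": 0,"z": 0.018,"twist": 0},
  {"gripper": 0.55,"x": 0,"y": 0,"z": 0.022,"twist": 0},
  {"gripper": 0.55,"x": 0,"y": 0,"z": 0.024,"twist": 0},
  {"gripper": 0.55,"x": 0,"y": 0,"z": 0.0245,"twist": 0},
  {"gripper": 0.55,"x": 0,"y": 0,"z": 0.0245,"twist": 0},
  {"gripper": 0.55,"x": 0,"y": 0,"z": 0.0245,"twist": 0},
])

```text
time_s: 10.88
ee_pos: [0.6375, 0.156, 0.0481]
orientation: [2.315, 2.123, -0.0]
wrist_force: [-10.5, -1.2, 21.0]
opening: 0.0555
finger_force: 30.1
```

```bash
python3 pl.py 1 .0122
```

```text
open 0.05550176674663385 F 30.06968468427658 [-10.5  -1.2  21. ]
held jar minus seat mm (side cam) [-0.3  0.4 -0.3] 228
at [0.6375 0.156  0.0481] t 10.9333 -> shift mm [ 1.4  0.3 -0.3] twist -0.02
```

Call:
apply_moves([
  {"gripper": 0.82,"x": 0,"y": 0,"z": -0.001,"twist": 0},
  {"gripper": 0.82,"x": 0,"y": 0,"z": -0.001,"twist": 0},
  {"gripper": 0.82,"x": 0,"y": 0,"z": -0.001,"twist": 0},
  {"gripper": 0.82,"x": 0,"y": 0,"z": -0.001,"twist": 0},
  {"gripper": 0.82,"x": 0,"y": 0,"z": -0.03,"twist": 0},
  {"gripper": 0.82,"x": 0,"y": 0,"z": -0.07,"twist": 0},
  {"gripper": 0.82,"x": -0.035,"y": 0,"z": -0.07,"twist": 0},
  {"gripper": 0.82,"x": -0.075,"y": 0,"z": -0.07,"twist": 0},
])

```text
time_s: 11.6
ee_pos: [0.6321, 0.0821, 0.1179]
orientation: [2.309, 2.126, 0.005]
wrist_force: [1.4, -1.4, -0.3]
opening: 0.0701
finger_force: 0.0
```

Call:
apply_moves([
  {"gripper": 0.82,"x": -0.041,"y": -0.003,"z": 0,"twist": 0},
  {"gripper": 0.82,"x": -0.082,"y": -0.006,"z": 0,"twist": 0},
  {"gripper": 0.82,"x": -0.123,"y": -0.009,"z": 0,"twist": 0},
  {"gripper": 0.82,"x": -0.164,"y": -0.012,"z": 0,"twist": 0},
  {"gripper": 0.82,"x": -0.205,"y": -0.0145,"z": 0,"twist": 0},
  {"gripper": 0.82,"x": -0.246,"y": -0.0145,"z": 0,"twist": 0},
  {"gripper": 0.82,"x": -0.287,"y": -0.0145,"z": 0,"twist": 0},
  {"gripper": 0.82,"x": -0.328,"y": -0.0145,"z": 0,"twist": 0},
])

```text
time_s: 12.27
ee_pos: [0.5879, -0.2464, 0.1156]
orientation: [-2.315, -2.123, 0.0]
wrist_force: [0.9, 0.1, 0.3]
opening: 0.0697
finger_force: 0.0
```

Call:
apply_moves([
  {"gripper": 0.82,"x": -0.035,"y": 0,"z": 0,"twist": 0},
  {"gripper": 0.82,"x": -0.053,"y": 0,"z": 0,"twist": 0},
  {"gripper": 0.82,"x": -0.053,"y": 0,"z": 0,"twist": 0},
  {"gripper": 0.82,"x": -0.053,"y": 0,"z": 0,"twist": 0},
  {"gripper": 0.82,"x": -0.053,"y": 0,"z": 0,"twist": 0},
  {"gripper": 0.82,"x": -0.053,"y": 0,"z": 0,"twist": 0},
])

```text
time_s: 12.77
ee_pos: [0.5842, -0.2958, 0.1157]
orientation: [-2.313, -2.125, -0.0]
wrist_force: [-0.1, 1.0, 0.7]
opening: 0.07
finger_force: 0.0
```

```bash
sed -i "s/^for i in range.*/V=pts(shot('top'))\nfor i in range(int(sys.argv[2])):/; s/r=cyl(W,\*p/r=cyl(V,*p/" chk.py; python3 chk.py C 2
```

```text
seat 0 n 262 err mm [-0.   0.1 -0.6] len 0.054
seat 1 n 268 err mm [-0.7 -0.1 -0.8] len 0.0541
jar [ 5.360e+02  5.845e-01 -2.970e-01  2.740e-02  5.320e-02 -2.520e-02]
at [ 0.5843 -0.296   0.1159] t 12.8667 -> shift mm [ -0.8   0.2 105.6] twist 0.06
```

Call:
apply_moves([
  {"gripper": 0.82,"x": 0,"y": 0,"z": 0.03,"twist": 0},
  {"gripper": 0.82,"x": 0,"y": 0,"z": 0.06,"twist": 0},
  {"gripper": 0.82,"x": 0,"y": 0,"z": 0.09,"twist": 0},
  {"gripper": 0.82,"x": 0,"y": 0,"z": 0.105,"twist": 0},
  {"gripper": 0.82,"x": 0,"y": 0,"z": 0.106,"twist": 0},
  {"gripper": 0.82,"x": 0,"y": 0,"z": 0.106,"twist": 0},
  {"gripper": 0.82,"x": 0,"y": 0,"z": 0.106,"twist": 0},
])

```text
time_s: 13.45
ee_pos: [0.5848, -0.2974, 0.0115]
orientation: [2.313, 2.122, 0.001]
wrist_force: [1.3, 0.6, 0.3]
opening: 0.0698
finger_force: 0.0
```

Call:
apply_moves([
  {"gripper": 0.55,"x": 0,"y": 0,"z": 0,"twist": 0},
  {"gripper": 0.55,"x": 0,"y": 0,"z": 0,"twist": 0},
  {"gripper": 0.55,"x": 0,"y": 0,"z": 0,"twist": 0},
  {"gripper": 0.55,"x": 0,"y": 0,"z": 0,"twist": 0},
  {"gripper": 0.55,"x": 0,"y": 0,"z": 0,"twist": 0},
])

```text
time_s: 13.87
ee_pos: [0.5847, -0.2975, 0.0118]
orientation: [2.313, 2.122, 0.001]
wrist_force: [-0.6, 1.7, 7.2]
opening: 0.0569
finger_force: 25.7
```

Call:
apply_moves([
  {"gripper": 0.55,"x": 0,"y": 0,"z": -0.03,"twist": 0},
  {"gripper": 0.55,"x": 0,"y": 0,"z": -0.07,"twist": 0},
  {"gripper": 0.55,"x": 0,"y": 0.002,"z": -0.11,"twist": 0},
  {"gripper": 0.55,"x": 0.035,"y": 0.005,"z": -0.11,"twist": 0},
  {"gripper": 0.55,"x": 0.075,"y": 0.009,"z": -0.11,"twist": 0},
  {"gripper": 0.55,"x": 0.115,"y": 0.013,"z": -0.11,"twist": 0},
  {"gripper": 0.55,"x": 0.155,"y": 0.0145,"z": -0.11,"twist": 0},
  {"gripper": 0.55,"x": 0.195,"y": 0.0145,"z": -0.11,"twist": 0},
])

```text
time_s: 14.53
ee_pos: [0.6154, -0.1024, 0.1206]
orientation: [2.315, 2.122, 0.001]
wrist_force: [0.8, -0.1, -0.5]
opening: 0.0566
finger_force: 27.1
```

Call:
apply_moves([
  {"gripper": 0.55,"x": 0.041,"y": 0,"z": 0,"twist": 0},
  {"gripper": 0.55,"x": 0.082,"y": 0,"z": 0,"twist": 0},
  {"gripper": 0.55,"x": 0.123,"y": 0,"z": 0,"twist": 0},
  {"gripper": 0.55,"x": 0.164,"y": 0,"z": 0,"twist": 0},
  {"gripper": 0.55,"x": 0.205,"y": 0,"z": 0,"twist": 0},
  {"gripper": 0.55,"x": 0.246,"y": 0,"z": 0,"twist": 0},
  {"gripper": 0.55,"x": 0.287,"y": 0,"z": 0,"twist": 0},
  {"gripper": 0.55,"x": 0.312,"y": 0,"z": 0,"twist": 0},
])

```text
time_s: 15.2
ee_pos: [0.6417, 0.2108, 0.1206]
orientation: [2.312, 2.126, 0.002]
wrist_force: [-0.3, -0.0, -1.3]
opening: 0.0564
finger_force: 27.1
```

Call:
apply_moves([
  {"gripper": 0.55,"x": 0,"y": 0,"z": 0,"twist": 0},
  {"gripper": 0.55,"x": 0,"y": 0,"z": 0.03,"twist": 0},
  {"gripper": 0.55,"x": 0,"y": 0,"z": 0.05,"twist": 0},
  {"gripper": 0.55,"x": 0,"y": 0,"z": 0.05,"twist": 0},
  {"gripper": 0.55,"x": 0,"y": 0,"z": 0.05,"twist": 0},
  {"gripper": 0.55,"x": 0,"y": 0,"z": 0.05,"twist": 0},
])

```text
time_s: 15.7
ee_pos: [0.643, 0.2064, 0.0717]
orientation: [2.315, 2.122, 0.003]
wrist_force: [-0.1, 0.0, -0.9]
opening: 0.0568
finger_force: 27.0
```

```bash
python3 pl.py 2 .011
```

```text
open 0.05678519403847273 F 27.025401131249964 [-0.1  0.  -0.9]
held jar minus seat mm (side cam) [-0.3  0.7 23.6] 212
at [0.6431 0.2065 0.072 ] t 15.75 -> shift mm [ 0.6 -1.  24.8] twist -0.04
```

Call:
apply_moves([
  {"gripper": 0.55,"x": -0.0003,"y": 0,"z": 0.01,"twist": 0},
  {"gripper": 0.55,"x": -0.0003,"y": 0,"z": 0.018,"twist": 0},
  {"gripper": 0.55,"x": -0.0003,"y": 0,"z": 0.022,"twist": 0},
  {"gripper": 0.55,"x": -0.0003,"y": 0,"z": 0.0237,"twist": 0},
  {"gripper": 0.55,"x": -0.0003,"y": 0,"z": 0.0237,"twist": 0},
  {"gripper": 0.55,"x": -0.0003,"y": 0,"z": 0.0237,"twist": 0},
  {"gripper": 0.55,"x": -0.0003,"y": 0,"z": 0.0237,"twist": 0},
])

```text
time_s: 16.33
ee_pos: [0.6424, 0.2063, 0.0476]
orientation: [2.315, 2.123, 0.001]
wrist_force: [-5.5, -0.9, 12.2]
opening: 0.0561
finger_force: 24.1
```

```bash
python3 pl.py 2 .0118
```

```text
open 0.05613986000992118 F 24.062710404396057 [-5.5 -0.9 12.2]
held jar minus seat mm (side cam) [-0.2  0.4  0. ] 207
at [0.6424 0.2063 0.0476] t 16.3833 -> shift mm [ 0.9 -0.2 -0.4] twist -0.03
```

Call:
apply_moves([
  {"gripper": 0.82,"x": 0,"y": 0,"z": -0.0005,"twist": 0},
  {"gripper": 0.82,"x": 0,"y": 0,"z": -0.0005,"twist": 0},
  {"gripper": 0.82,"x": 0,"y": 0,"z": -0.0005,"twist": 0},
  {"gripper": 0.82,"x": 0,"y": 0,"z": -0.0005,"twist": 0},
  {"gripper": 0.82,"x": 0,"y": 0,"z": -0.03,"twist": 0},
  {"gripper": 0.82,"x": 0,"y": 0,"z": -0.07,"twist": 0},
  {"gripper": 0.82,"x": -0.035,"y": 0,"z": -0.07,"twist": 0},
  {"gripper": 0.82,"x": -0.075,"y": 0,"z": -0.07,"twist": 0},
])

```text
time_s: 17.05
ee_pos: [0.6364, 0.1328, 0.1184]
orientation: [2.309, 2.126, 0.006]
wrist_force: [0.8, -0.2, -1.3]
opening: 0.0701
finger_force: 0.0
```

Call:
apply_moves([
  {"gripper": 0.82,"x": -0.039,"y": -0.013,"z": 0,"twist": 0},
  {"gripper": 0.82,"x": -0.078,"y": -0.026,"z": 0,"twist": 0},
  {"gripper": 0.82,"x": -0.117,"y": -0.039,"z": 0,"twist": 0},
  {"gripper": 0.82,"x": -0.156,"y": -0.052,"z": 0,"twist": 0},
  {"gripper": 0.82,"x": -0.195,"y": -0.065,"z": 0,"twist": 0},
  {"gripper": 0.82,"x": -0.234,"y": -0.078,"z": 0,"twist": 0},
  {"gripper": 0.82,"x": -0.273,"y": -0.091,"z": 0,"twist": 0},
  {"gripper": 0.82,"x": -0.312,"y": -0.104,"z": 0,"twist": 0},
])

```text
time_s: 17.72
ee_pos: [0.504, -0.1718, 0.1161]
orientation: [2.315, 2.124, 0.0]
wrist_force: [0.9, -0.3, 0.6]
opening: 0.0702
finger_force: 0.0
```

Call:
apply_moves([
  {"gripper": 0.82,"x": -0.02,"y": -0.001,"z": 0,"twist": 0},
  {"gripper": 0.82,"x": -0.02,"y": -0.001,"z": 0,"twist": 0},
  {"gripper": 0.82,"x": -0.02,"y": -0.001,"z": 0,"twist": 0},
  {"gripper": 0.82,"x": -0.02,"y": -0.001,"z": 0,"twist": 0},
  {"gripper": 0.82,"x": -0.02,"y": -0.001,"z": 0,"twist": 0},
])

```text
time_s: 18.13
ee_pos: [0.5026, -0.1889, 0.116]
orientation: [-2.314, -2.125, -0.0]
wrist_force: [0.0, -0.3, 0.3]
opening: 0.07
finger_force: 0.0
```

```bash
python3 chk.py D 3
```

```text
seat 0 n 261 err mm [-0.6 -0.5 -0.6] len 0.0545
seat 1 n 259 err mm [-0.6  0.2 -0.5] len 0.0546
seat 2 n 267 err mm [-0.5  0.2 -0.3] len 0.0543
jar [ 4.100e+02  5.029e-01 -1.907e-01  2.730e-02  5.340e-02 -1.670e-02]
at [ 0.5027 -0.189   0.116 ] t 18.2333 -> shift mm [ -1.8   0.3 105.7] twist 0.07
```

Call:
apply_moves([
  {"gripper": 0.82,"x": -0.001,"y": 0,"z": 0.03,"twist": 0},
  {"gripper": 0.82,"x": -0.001,"y": 0,"z": 0.06,"twist": 0},
  {"gripper": 0.82,"x": -0.001,"y": 0,"z": 0.09,"twist": 0},
  {"gripper": 0.82,"x": -0.001,"y": 0,"z": 0.105,"twist": 0},
  {"gripper": 0.82,"x": -0.001,"y": 0,"z": 0.106,"twist": 0},
  {"gripper": 0.82,"x": -0.001,"y": 0,"z": 0.106,"twist": 0},
  {"gripper": 0.82,"x": -0.001,"y": 0,"z": 0.106,"twist": 0},
])

```text
time_s: 18.82
ee_pos: [0.5031, -0.1911, 0.0113]
orientation: [2.313, 2.123, 0.001]
wrist_force: [0.6, 0.0, -0.3]
opening: 0.0703
finger_force: 0.0
```

Call:
apply_moves([
  {"gripper": 0.55,"x": 0,"y": 0,"z": 0,"twist": 0},
  {"gripper": 0.55,"x": 0,"y": 0,"z": 0,"twist": 0},
  {"gripper": 0.55,"x": 0,"y": 0,"z": 0,"twist": 0},
  {"gripper": 0.55,"x": 0,"y": 0,"z": 0,"twist": 0},
  {"gripper": 0.55,"x": 0,"y": 0,"z": 0,"twist": 0},
])

```text
time_s: 19.23
ee_pos: [0.5031, -0.1914, 0.0117]
orientation: [2.313, 2.122, 0.001]
wrist_force: [-0.8, 0.6, 6.8]
opening: 0.0567
finger_force: 25.6
```

Call:
apply_moves([
  {"gripper": 0.55,"x": 0,"y": 0,"z": -0.03,"twist": 0},
  {"gripper": 0.55,"x": 0,"y": 0,"z": -0.07,"twist": 0},
  {"gripper": 0.55,"x": 0,"y": 0,"z": -0.11,"twist": 0},
  {"gripper": 0.55,"x": 0.02,"y": 0.008,"z": -0.14,"twist": 0},
  {"gripper": 0.55,"x": 0.055,"y": 0.02,"z": -0.15,"twist": 0},
  {"gripper": 0.55,"x": 0.093,"y": 0.033,"z": -0.15,"twist": 0},
  {"gripper": 0.55,"x": 0.131,"y": 0.046,"z": -0.15,"twist": 0},
  {"gripper": 0.55,"x": 0.169,"y": 0.059,"z": -0.15,"twist": 0},
])

```text
time_s: 19.9
ee_pos: [0.5761, -0.026, 0.1612]
orientation: [2.315, 2.122, 0.001]
wrist_force: [0.6, -0.3, -0.5]
opening: 0.0565
finger_force: 27.3
```

Call:
apply_moves([
  {"gripper": 0.55,"x": 0.038,"y": 0.013,"z": 0,"twist": 0},
  {"gripper": 0.55,"x": 0.076,"y": 0.026,"z": 0,"twist": 0},
  {"gripper": 0.55,"x": 0.114,"y": 0.039,"z": 0,"twist": 0},
  {"gripper": 0.55,"x": 0.145,"y": 0.046,"z": 0,"twist": 0},
  {"gripper": 0.55,"x": 0.1645,"y": 0.046,"z": 0,"twist": 0},
  {"gripper": 0.55,"x": 0.1645,"y": 0.046,"z": 0.02,"twist": 0},
  {"gripper": 0.55,"x": 0.1645,"y": 0.046,"z": 0.045,"twist": 0},
  {"gripper": 0.55,"x": 0.1645,"y": 0.046,"z": 0.055,"twist": 0},
])

```text
time_s: 20.57
ee_pos: [0.6343, 0.1326, 0.1025]
orientation: [-2.313, -2.123, 0.004]
wrist_force: [-1.9, -0.3, -1.4]
opening: 0.0563
finger_force: 27.3
```

Call:
apply_moves([
  {"gripper": 0.55,"x": 0,"y": 0,"z": 0,"twist": 0},
  {"gripper": 0.55,"x": 0,"y": 0,"z": 0,"twist": 0},
  {"gripper": 0.55,"x": 0,"y": 0,"z": 0,"twist": 0},
  {"gripper": 0.55,"x": 0,"y": 0,"z": 0,"twist": 0},
])

```text
time_s: 20.9
ee_pos: [0.6364, 0.1319, 0.1068]
orientation: [2.314, 2.122, 0.003]
wrist_force: [0.6, -0.5, 0.8]
opening: 0.0566
finger_force: 27.3
```

```bash
python3 pl.py 3 .0118
```

```text
open 0.056602025504035265 F 27.279759901575744 [ 0.6 -0.5  0.8]
held jar minus seat mm (side cam) [ 0.4  0.1 22.1] 250
at [0.6362 0.132  0.1065] t 20.95 -> shift mm [ 0.5 -0.5 22.3] twist -0.04
```

Call:
apply_moves([
  {"gripper": 0.55,"x": 0,"y": -0.0003,"z": 0.01,"twist": 0},
  {"gripper": 0.55,"x": 0,"y": -0.0003,"z": 0.017,"twist": 0},
  {"gripper": 0.55,"x": 0,"y": -0.0003,"z": 0.02,"twist": 0},
  {"gripper": 0.55,"x": 0,"y": -0.0003,"z": 0.0215,"twist": 0},
  {"gripper": 0.55,"x": 0,"y": -0.0003,"z": 0.0215,"twist": 0},
  {"gripper": 0.55,"x": 0,"y": -0.0003,"z": 0.0215,"twist": 0},
  {"gripper": 0.55,"x": 0,"y": -0.0003,"z": 0.0215,"twist": 0},
])

```text
time_s: 21.53
ee_pos: [0.6355, 0.1322, 0.0849]
orientation: [2.315, 2.123, 0.001]
wrist_force: [-4.5, -0.9, 10.4]
opening: 0.0563
finger_force: 27.0
```

```bash
python3 pl.py 3 .0118
```

```text
open 0.056275562500720876 F 27.03793051885441 [-4.5 -0.9 10.4]
held jar minus seat mm (side cam) [-1.   0.4  0.2] 252
at [0.6355 0.1321 0.0848] t 21.5833 -> shift mm [0.4 0.4 0.6] twist -0.05
```

Call:
apply_moves([
  {"gripper": 0.82,"x": 0,"y": 0,"z": -0.0005,"twist": 0},
  {"gripper": 0.82,"x": 0,"y": 0,"z": -0.0005,"twist": 0},
  {"gripper": 0.82,"x": 0,"y": 0,"z": -0.0005,"twist": 0},
  {"gripper": 0.82,"x": 0,"y": 0,"z": -0.0005,"twist": 0},
  {"gripper": 0.82,"x": 0,"y": 0,"z": -0.03,"twist": 0},
  {"gripper": 0.82,"x": 0,"y": 0,"z": -0.06,"twist": 0},
  {"gripper": 0.82,"x": -0.033,"y": 0,"z": -0.06,"twist": 0},
  {"gripper": 0.82,"x": -0.073,"y": 0,"z": -0.06,"twist": 0},
])

```text
time_s: 22.25
ee_pos: [0.6296, 0.0606, 0.1453]
orientation: [2.309, 2.126, 0.004]
wrist_force: [0.1, -0.3, -0.6]
opening: 0.07
finger_force: 0.0
```

Call:
apply_moves([
  {"gripper": 0.82,"x": -0.039,"y": -0.013,"z": 0,"twist": 0},
  {"gripper": 0.82,"x": -0.078,"y": -0.026,"z": 0,"twist": 0},
  {"gripper": 0.82,"x": -0.117,"y": -0.039,"z": 0,"twist": 0},
  {"gripper": 0.82,"x": -0.156,"y": -0.052,"z": 0,"twist": 0},
  {"gripper": 0.82,"x": -0.195,"y": -0.065,"z": 0,"twist": 0},
  {"gripper": 0.82,"x": -0.234,"y": -0.078,"z": 0,"twist": 0},
  {"gripper": 0.82,"x": -0.273,"y": -0.091,"z": 0,"twist": 0},
  {"gripper": 0.82,"x": -0.311,"y": -0.1055,"z": 0,"twist": 0},
])

```text
time_s: 22.92
ee_pos: [0.4961, -0.243, 0.1436]
orientation: [2.315, 2.123, 0.0]
wrist_force: [-0.1, -0.1, -0.2]
opening: 0.0701
finger_force: 0.0
```

Call:
apply_moves([
  {"gripper": 0.82,"x": 0,"y": 0,"z": 0.03,"twist": 0},
  {"gripper": 0.82,"x": 0,"y": 0,"z": 0.03,"twist": 0},
  {"gripper": 0.82,"x": 0,"y": 0,"z": 0.03,"twist": 0},
  {"gripper": 0.82,"x": 0,"y": 0,"z": 0.03,"twist": 0},
  {"gripper": 0.82,"x": 0,"y": 0,"z": 0.03,"twist": 0},
])

```text
time_s: 23.33
ee_pos: [0.498, -0.2406, 0.1147]
orientation: [2.312, 2.124, 0.001]
wrist_force: [0.3, 0.1, 0.7]
opening: 0.0702
finger_force: 0.0
```

```bash
python3 chk.py E 4
```

```text
seat 0 n 178 err mm [-0.6 -0.4 -1.1] len 0.0536
seat 1 n 135 err mm [-1.  -1.4 -0.4] len 0.055
seat 2 n 260 err mm [-0.2  0.3 -0.4] len 0.0538
seat 3 n 298 err mm [-0.9 -0.4 -0.1] len 0.0542
jar [ 4.410e+02  4.972e-01 -2.423e-01  2.730e-02  5.240e-02 -6.400e-02]
at [ 0.4979 -0.2407  0.1145] t 23.4333 -> shift mm [ -1.1  -0.9 104.2] twist 0.07
```

Call:
apply_moves([
  {"gripper": 0.82,"x": -0.0005,"y": -0.0005,"z": 0.03,"twist": 0},
  {"gripper": 0.82,"x": -0.0005,"y": -0.0005,"z": 0.06,"twist": 0},
  {"gripper": 0.82,"x": -0.0005,"y": -0.0005,"z": 0.09,"twist": 0},
  {"gripper": 0.82,"x": -0.0005,"y": -0.0005,"z": 0.103,"twist": 0},
  {"gripper": 0.82,"x": -0.0005,"y": -0.0005,"z": 0.104,"twist": 0},
  {"gripper": 0.82,"x": -0.0005,"y": -0.0005,"z": 0.104,"twist": 0},
  {"gripper": 0.82,"x": -0.0005,"y": -0.0005,"z": 0.104,"twist": 0},
])

```text
time_s: 24.02
ee_pos: [0.4975, -0.2421, 0.0111]
orientation: [2.313, 2.122, 0.001]
wrist_force: [0.9, 1.0, 0.4]
opening: 0.0702
finger_force: 0.0
```

Call:
apply_moves([
  {"gripper": 0.55,"x": 0,"y": 0,"z": 0,"twist": 0},
  {"gripper": 0.55,"x": 0,"y": 0,"z": 0,"twist": 0},
  {"gripper": 0.55,"x": 0,"y": 0,"z": 0,"twist": 0},
  {"gripper": 0.55,"x": 0,"y": 0,"z": 0,"twist": 0},
  {"gripper": 0.55,"x": 0,"y": 0,"z": 0,"twist": 0},
])

```text
time_s: 24.43
ee_pos: [0.4975, -0.2422, 0.0112]
orientation: [2.313, 2.121, 0.001]
wrist_force: [-0.7, 0.5, 7.4]
opening: 0.0558
finger_force: 26.0
```

Call:
apply_moves([
  {"gripper": 0.55,"x": 0,"y": 0,"z": -0.03,"twist": 0},
  {"gripper": 0.55,"x": 0,"y": 0,"z": -0.07,"twist": 0},
  {"gripper": 0.55,"x": 0,"y": 0,"z": -0.11,"twist": 0},
  {"gripper": 0.55,"x": 0.015,"y": 0.008,"z": -0.145,"twist": 0},
  {"gripper": 0.55,"x": 0.045,"y": 0.02,"z": -0.17,"twist": 0},
  {"gripper": 0.55,"x": 0.083,"y": 0.033,"z": -0.18,"twist": 0},
  {"gripper": 0.55,"x": 0.121,"y": 0.046,"z": -0.18,"twist": 0},
  {"gripper": 0.55,"x": 0.159,"y": 0.059,"z": -0.18,"twist": 0},
])

```text
time_s: 25.1
ee_pos: [0.5697, -0.0869, 0.1912]
orientation: [2.314, 2.121, 0.002]
wrist_force: [1.0, 0.2, -0.8]
opening: 0.0559
finger_force: 27.7
```

Call:
apply_moves([
  {"gripper": 0.55,"x": 0.039,"y": 0.01,"z": 0,"twist": 0},
  {"gripper": 0.55,"x": 0.078,"y": 0.02,"z": 0,"twist": 0},
  {"gripper": 0.55,"x": 0.117,"y": 0.03,"z": 0,"twist": 0},
  {"gripper": 0.55,"x": 0.156,"y": 0.04,"z": 0,"twist": 0},
  {"gripper": 0.55,"x": 0.195,"y": 0.0475,"z": 0,"twist": 0},
  {"gripper": 0.55,"x": 0.234,"y": 0.0475,"z": 0,"twist": 0},
  {"gripper": 0.55,"x": 0.265,"y": 0.0475,"z": 0,"twist": 0},
  {"gripper": 0.55,"x": 0.2755,"y": 0.0475,"z": 0,"twist": 0},
])

```text
time_s: 25.77
ee_pos: [0.6396, 0.1864, 0.1898]
orientation: [-2.311, -2.128, -0.001]
wrist_force: [-1.9, -0.2, -1.6]
opening: 0.0556
finger_force: 27.7
```

Call:
apply_moves([
  {"gripper": 0.55,"x": 0,"y": 0,"z": 0,"twist": 0},
  {"gripper": 0.55,"x": 0,"y": 0,"z": 0.03,"twist": 0},
  {"gripper": 0.55,"x": 0,"y": 0,"z": 0.06,"twist": 0},
  {"gripper": 0.55,"x": 0,"y": 0,"z": 0.083,"twist": 0},
  {"gripper": 0.55,"x": 0,"y": 0,"z": 0.083,"twist": 0},
  {"gripper": 0.55,"x": 0,"y": 0,"z": 0.083,"twist": 0},
  {"gripper": 0.55,"x": 0,"y": 0,"z": 0.083,"twist": 0},
])

```text
time_s: 26.35
ee_pos: [0.6412, 0.1811, 0.1088]
orientation: [2.315, 2.121, 0.004]
wrist_force: [0.7, 0.6, -1.0]
opening: 0.0558
finger_force: 27.6
```

```bash
python3 pl.py 4 .0118
```

```text
open 0.055790076536956584 F 27.614971697330475 [ 0.7  0.6 -1. ]
held jar minus seat mm (side cam) [-0.3 -0.8 24.9] 226
at [0.6413 0.1813 0.1091] t 26.4 -> shift mm [ 0.9 -1.3 24.9] twist -0.07
```

Call:
apply_moves([
  {"gripper": 0.55,"x": 0.0006,"y": -0.0002,"z": 0.01,"twist": 0},
  {"gripper": 0.55,"x": 0.0006,"y": -0.0002,"z": 0.019,"twist": 0},
  {"gripper": 0.55,"x": 0.0006,"y": -0.0002,"z": 0.0225,"twist": 0},
  {"gripper": 0.55,"x": 0.0006,"y": -0.0002,"z": 0.0243,"twist": 0},
  {"gripper": 0.55,"x": 0.0006,"y": -0.0002,"z": 0.0243,"twist": 0},
  {"gripper": 0.55,"x": 0.0006,"y": -0.0002,"z": 0.0243,"twist": 0},
  {"gripper": 0.55,"x": 0.0006,"y": -0.0002,"z": 0.0243,"twist": 0},
])

```text
time_s: 26.98
ee_pos: [0.6398, 0.1825, 0.0838]
orientation: [2.315, 2.123, -0.001]
wrist_force: [-6.6, -1.9, 12.6]
opening: 0.0559
finger_force: 28.4
```

```bash
python3 pl.py 4 .0115
```

```text
open 0.05587376837963459 F 28.44330757856369 [-6.6 -1.9 12.6]
held jar minus seat mm (side cam) [-0.4  0.9 -0.3] 230
at [0.6398 0.1825 0.0837] t 27.0333 -> shift mm [-0.1  0.4 -0.2] twist -0.03
```

Call:
apply_moves([
  {"gripper": 0.82,"x": 0,"y": 0,"z": -0.0005,"twist": 0},
  {"gripper": 0.82,"x": 0,"y": 0,"z": -0.0005,"twist": 0},
  {"gripper": 0.82,"x": 0,"y": 0,"z": -0.0005,"twist": 0},
  {"gripper": 0.82,"x": 0,"y": 0,"z": -0.0005,"twist": 0},
  {"gripper": 0.82,"x": 0,"y": 0,"z": -0.03,"twist": 0},
  {"gripper": 0.82,"x": 0,"y": 0,"z": -0.06,"twist": 0},
  {"gripper": 0.82,"x": -0.033,"y": 0,"z": -0.06,"twist": 0},
  {"gripper": 0.82,"x": -0.073,"y": 0,"z": -0.06,"twist": 0},
])

```text
time_s: 27.7
ee_pos: [0.6342, 0.1111, 0.1439]
orientation: [2.309, 2.126, 0.005]
wrist_force: [-0.1, -0.9, -1.0]
opening: 0.07
finger_force: 0.0
```

Call:
apply_moves([
  {"gripper": 0.82,"x": -0.039,"y": -0.013,"z": 0,"twist": 0},
  {"gripper": 0.82,"x": -0.078,"y": -0.026,"z": 0,"twist": 0},
  {"gripper": 0.82,"x": -0.117,"y": -0.039,"z": 0,"twist": 0},
  {"gripper": 0.82,"x": -0.156,"y": -0.052,"z": 0,"twist": 0},
  {"gripper": 0.82,"x": -0.195,"y": -0.065,"z": 0,"twist": 0},
  {"gripper": 0.82,"x": -0.234,"y": -0.078,"z": 0,"twist": 0},
  {"gripper": 0.82,"x": -0.273,"y": -0.091,"z": 0,"twist": 0},
  {"gripper": 0.82,"x": -0.311,"y": -0.104,"z": 0,"twist": 0},
])

```text
time_s: 28.37
ee_pos: [0.5022, -0.1927, 0.1423]
orientation: [2.315, 2.123, -0.0]
wrist_force: [0.5, -0.9, -0.5]
opening: 0.0701
finger_force: 0.0
```

Call:
apply_moves([
  {"gripper": 0.82,"x": -0.04,"y": 0,"z": 0,"twist": 0},
  {"gripper": 0.82,"x": -0.08,"y": 0,"z": 0,"twist": 0},
  {"gripper": 0.82,"x": -0.1055,"y": 0,"z": 0.01,"twist": 0},
  {"gripper": 0.82,"x": -0.1055,"y": 0,"z": 0.03,"twist": 0},
  {"gripper": 0.82,"x": -0.1055,"y": 0,"z": 0.03,"twist": 0},
  {"gripper": 0.82,"x": -0.1055,"y": 0,"z": 0.03,"twist": 0},
  {"gripper": 0.82,"x": -0.1055,"y": 0,"z": 0.03,"twist": 0},
  {"gripper": 0.82,"x": -0.1055,"y": 0,"z": 0.03,"twist": 0},
])

```text
time_s: 29.03
ee_pos: [0.4948, -0.2956, 0.1134]
orientation: [2.313, 2.124, 0.0]
wrist_force: [-1.1, -1.0, -0.8]
opening: 0.0698
finger_force: 0.0
```

```bash
python3 chk.py F 5
```

```text
seat 0 n 175 err mm [-0.7  0.7 -0.5] len 0.0535
seat 1 n 56 err mm [-1.5 -6.5  0.7] len 0.0554
seat 2 n 132 err mm [-0.4 -1.2 -0.3] len 0.0548
seat 3 n 297 err mm [-0.8 -0.4 -0.2] len 0.054
seat 4 n 287 err mm [-0.7 -0.2 -0.6] len 0.0547
jar [ 5.130e+02  4.950e-01 -2.967e-01  2.730e-02  5.370e-02 -5.250e-02]
at [ 0.4947 -0.2957  0.1132] t 29.1333 -> shift mm [ -0.8  -0.3 102.9] twist 0.04
```

Call:
apply_moves([
  {"gripper": 0.82,"x": 0,"y": 0,"z": 0.03,"twist": 0},
  {"gripper": 0.82,"x": 0,"y": 0,"z": 0.06,"twist": 0},
  {"gripper": 0.82,"x": 0,"y": 0,"z": 0.09,"twist": 0},
  {"gripper": 0.82,"x": 0,"y": 0,"z": 0.102,"twist": 0},
  {"gripper": 0.82,"x": 0,"y": 0,"z": 0.103,"twist": 0},
  {"gripper": 0.82,"x": 0,"y": 0,"z": 0.103,"twist": 0},
  {"gripper": 0.82,"x": 0,"y": 0,"z": 0.103,"twist": 0},
])

```text
time_s: 29.72
ee_pos: [0.4951, -0.2968, 0.0112]
orientation: [2.313, 2.122, 0.0]
wrist_force: [0.1, -0.3, 1.1]
opening: 0.0699
finger_force: 0.0
```

Call:
apply_moves([
  {"gripper": 0.55,"x": 0,"y": 0,"z": 0,"twist": 0},
  {"gripper": 0.55,"x": 0,"y": 0,"z": 0,"twist": 0},
  {"gripper": 0.55,"x": 0,"y": 0,"z": 0,"twist": 0},
  {"gripper": 0.55,"x": 0,"y": 0,"z": 0,"twist": 0},
  {"gripper": 0.55,"x": 0,"y": 0,"z": 0,"twist": 0},
])

```text
time_s: 30.13
ee_pos: [0.4951, -0.2968, 0.0112]
orientation: [2.313, 2.121, 0.001]
wrist_force: [-0.5, 0.7, 6.8]
opening: 0.0559
finger_force: 25.6
```

Call:
apply_moves([
  {"gripper": 0.55,"x": 0,"y": 0,"z": -0.03,"twist": 0},
  {"gripper": 0.55,"x": 0,"y": 0,"z": -0.07,"twist": 0},
  {"gripper": 0.55,"x": 0,"y": 0,"z": -0.11,"twist": 0},
  {"gripper": 0.55,"x": 0.015,"y": 0.008,"z": -0.145,"twist": 0},
  {"gripper": 0.55,"x": 0.035,"y": 0.02,"z": -0.18,"twist": 0},
  {"gripper": 0.55,"x": 0.07,"y": 0.032,"z": -0.195,"twist": 0},
  {"gripper": 0.55,"x": 0.108,"y": 0.044,"z": -0.195,"twist": 0},
  {"gripper": 0.55,"x": 0.146,"y": 0.056,"z": -0.195,"twist": 0},
])

```text
time_s: 30.8
ee_pos: [0.5633, -0.1543, 0.2066]
orientation: [2.314, 2.12, 0.002]
wrist_force: [0.6, -0.2, -1.4]
opening: 0.056
finger_force: 27.8
```

Call:
apply_moves([
  {"gripper": 0.55,"x": 0.039,"y": 0.01,"z": 0,"twist": 0},
  {"gripper": 0.55,"x": 0.078,"y": 0.02,"z": 0,"twist": 0},
  {"gripper": 0.55,"x": 0.117,"y": 0.03,"z": 0,"twist": 0},
  {"gripper": 0.55,"x": 0.156,"y": 0.04,"z": 0,"twist": 0},
  {"gripper": 0.55,"x": 0.195,"y": 0.0485,"z": 0,"twist": 0},
  {"gripper": 0.55,"x": 0.234,"y": 0.0485,"z": 0,"twist": 0},
  {"gripper": 0.55,"x": 0.273,"y": 0.0485,"z": 0,"twist": 0},
  {"gripper": 0.55,"x": 0.305,"y": 0.0485,"z": 0,"twist": 0},
])

```text
time_s: 31.47
ee_pos: [0.6369, 0.1471, 0.2052]
orientation: [2.314, 2.125, 0.002]
wrist_force: [0.2, -0.3, -1.1]
opening: 0.0563
finger_force: 27.8
```

Call:
apply_moves([
  {"gripper": 0.55,"x": 0.014,"y": 0,"z": 0,"twist": 0},
  {"gripper": 0.55,"x": 0.014,"y": 0,"z": 0,"twist": 0},
  {"gripper": 0.55,"x": 0.014,"y": 0,"z": 0.03,"twist": 0},
  {"gripper": 0.55,"x": 0.014,"y": 0,"z": 0.06,"twist": 0},
  {"gripper": 0.55,"x": 0.014,"y": 0,"z": 0.062,"twist": 0},
  {"gripper": 0.55,"x": 0.014,"y": 0,"z": 0.062,"twist": 0},
  {"gripper": 0.55,"x": 0.014,"y": 0,"z": 0.062,"twist": 0},
  {"gripper": 0.55,"x": 0.014,"y": 0,"z": 0.062,"twist": 0},
])

```text
time_s: 32.13
ee_pos: [0.6394, 0.1576, 0.1448]
orientation: [2.314, 2.121, 0.005]
wrist_force: [-0.0, 1.1, -1.0]
opening: 0.0559
finger_force: 27.6
```

```bash
python3 pl.py 5 .0115
```

```text
open 0.05590776568862048 F 27.648265063762665 [-0.   1.1 -1. ]
held jar minus seat mm (side cam) [-0.1  0.8 24.4] 258
at [0.6393 0.1578 0.1446] t 32.1833 -> shift mm [-0.5 -1.3 24.5] twist -0.05
```

Call:
apply_moves([
  {"gripper": 0.55,"x": -0.0008,"y": -0.0003,"z": 0.01,"twist": 0},
  {"gripper": 0.55,"x": -0.0008,"y": -0.0003,"z": 0.019,"twist": 0},
  {"gripper": 0.55,"x": -0.0008,"y": -0.0003,"z": 0.0225,"twist": 0},
  {"gripper": 0.55,"x": -0.0008,"y": -0.0003,"z": 0.024,"twist": 0},
  {"gripper": 0.55,"x": -0.0008,"y": -0.0003,"z": 0.024,"twist": 0},
  {"gripper": 0.55,"x": -0.0008,"y": -0.0003,"z": 0.024,"twist": 0},
  {"gripper": 0.55,"x": -0.0008,"y": -0.0003,"z": 0.024,"twist": 0},
])

```text
time_s: 32.77
ee_pos: [0.6385, 0.1574, 0.12]
orientation: [2.314, 2.123, 0.002]
wrist_force: [-3.5, -0.3, 12.0]
opening: 0.056
finger_force: 25.3
```

```bash
python3 pl.py 5 .0115
```

```text
open 0.055951700291590314 F 25.293072760105133 [-3.5 -0.3 12. ]
held jar minus seat mm (side cam) [0.3 1.1 0. ] 265
at [0.6385 0.1574 0.12  ] t 32.8167 -> shift mm [-0.1 -0.5 -0.1] twist -0.03
```

Call:
apply_moves([
  {"gripper": 0.82,"x": 0,"y": 0,"z": -0.0005,"twist": 0},
  {"gripper": 0.82,"x": 0,"y": 0,"z": -0.0005,"twist": 0},
  {"gripper": 0.82,"x": 0,"y": 0,"z": -0.0005,"twist": 0},
  {"gripper": 0.82,"x": 0,"y": 0,"z": -0.0005,"twist": 0},
  {"gripper": 0.82,"x": 0,"y": 0,"z": -0.03,"twist": 0},
  {"gripper": 0.82,"x": 0,"y": 0,"z": -0.06,"twist": 0},
  {"gripper": 0.82,"x": 0,"y": -0.03,"z": -0.06,"twist": 0},
  {"gripper": 0.82,"x": 0,"y": -0.07,"z": -0.06,"twist": 0},
])

```text
time_s: 33.48
ee_pos: [0.5697, 0.1629, 0.1794]
orientation: [2.315, 2.12, 0.006]
wrist_force: [0.1, 0.3, -0.8]
opening: 0.0699
finger_force: 0.0
```

Call:
apply_moves([
  {"gripper": 0.6,"x": -0.01,"y": -0.04,"z": 0,"twist": 0},
  {"gripper": 0.6,"x": -0.02,"y": -0.08,"z": 0,"twist": 0},
  {"gripper": 0.6,"x": -0.02,"y": -0.12,"z": 0,"twist": 0},
  {"gripper": 0.6,"x": -0.02,"y": -0.15,"z": 0,"twist": 0},
  {"gripper": 0.6,"x": -0.02,"y": -0.15,"z": 0,"twist": 0},
  {"gripper": 0.6,"x": -0.02,"y": -0.15,"z": 0,"twist": 0},
])

```text
time_s: 33.98
ee_pos: [0.4166, 0.1566, 0.1787]
orientation: [2.314, 2.124, 0.001]
wrist_force: [0.6, -0.1, 0.5]
opening: 0.051
finger_force: 0.0
```

```bash
python3 - <<'E'
from h import *
s=shot('side');t=shot('top')
cv2.imwrite('pics/s4.png',np.hstack([cv2.resize(s['frame'][80:300,180:400],(400,400),interpolation=3),cv2.resize(t['frame'][140:270,130:290],(400,325),interpolation=3)[:400] if 0 else cv2.resize(t['frame'][130:270,140:280],(400,400),interpolation=3)]))
SE=[((0,-.05),.0642),((0,0),.0642),((0,.05),.0642),((0,-.025),.1004),((0,.025),.1004),((0,0),.1366)]
for n,c in(('side',s),('top',t)):
    W=pts(c)
    for i in range(6):
        p=S2W(*SE[i]);r=cyl(W,*p,.034,.02);print(n,i,r[0],np.round((np.array(r[1:4])-p)*1000,1))
    P=W[(W[...,2]>.088)&(W[...,2]<.1)&(W[...,1]>.28)&(W[...,1]<.46)&(W[...,0]>.35)&(W[...,0]<.65)]
    for b in[(.442,.377),(.544,.364)]:
        Q=P[np.hypot(P[:,0]-b[0],P[:,1]-b[1])<.05];print(n,'neck',len(Q),np.round(Q.mean(0),4) if len(Q) else '')
E
```

```text
side 0 238 [-0.7  0.5 -0.2]
side 1 0 [nan nan nan]
side 2 2 [nan nan nan]
side 3 233 [0.1 0.6 0.5]
side 4 10 [nan nan nan]
side 5 229 [ 0.3  0.1 -0.2]
side neck 15 [0.4475 0.3802 0.0953]
side neck 46 [0.5444 0.3622 0.0942]
top 0 175 [-0.8 -0.5 -0.9]
top 1 22 [nan nan nan]
top 2 133 [-0.5 -1.7  0.2]
top 3 197 [-1.3 -0.6 -0.4]
top 4 146 [-0.2 -0.6 -0.7]
top 5 297 [ 0.3 -0.5 -0.4]
top neck 65 [0.442  0.3783 0.0946]
top neck 71 [0.5442 0.366  0.0945]
```

View pics/s4.png

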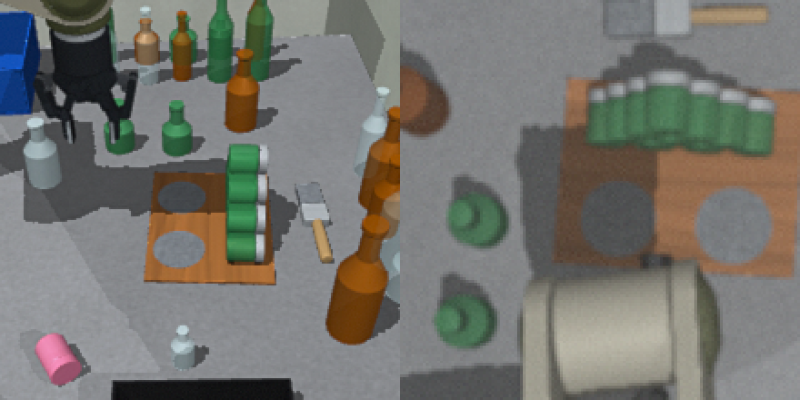

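All six jars form the 3-2-1 pyramid (left crop (248,155)–(248,250), right crop (590–775, 110)), ends level. Both bottles are upright and haven't moved, at right crop (475,218) and (465,318). I take the far bottle first, to the right pad.

Call:
apply_moves([
  {"gripper": 0.6,"x": 0.035,"y": 0.018,"z": 0,"twist": 0},
  {"gripper": 0.6,"x": 0.07,"y": 0.036,"z": 0,"twist": 0},
  {"gripper": 0.6,"x": 0.105,"y": 0.053,"z": 0,"twist": 0},
  {"gripper": 0.6,"x": 0.14,"y": 0.071,"z": 0,"twist": 0},
  {"gripper": 0.6,"x": 0.175,"y": 0.088,"z": 0,"twist": 0},
  {"gripper": 0.6,"x": 0.205,"y": 0.103,"z": 0,"twist": 0},
  {"gripper": 0.6,"x": 0.2185,"y": 0.109,"z": 0.02,"twist": 0},
  {"gripper": 0.6,"x": 0.2185,"y": 0.109,"z": 0.05,"twist": 0},
])

```text
time_s: 34.75
ee_pos: [0.5474, 0.3678, 0.1285]
orientation: [2.312, 2.124, 0.009]
wrist_force: [0.2, -0.9, -0.4]
opening: 0.0511
finger_force: 0.0
```

Call:
apply_moves([
  {"gripper": 0.6,"x": 0,"y": 0,"z": 0,"twist": 0},
  {"gripper": 0.6,"x": 0,"y": 0,"z": 0,"twist": 0},
  {"gripper": 0.6,"x": 0,"y": 0,"z": 0,"twist": 0},
  {"gripper": 0.6,"x": 0,"y": 0,"z": 0,"twist": 0},
])

```text
time_s: 35.08
ee_pos: [0.5456, 0.3646, 0.1304]
orientation: [2.315, 2.122, 0.005]
wrist_force: [-0.1, 0.7, 1.0]
opening: 0.0511
finger_force: 0.0
```

```bash
cat > bt.py <<'E'
import sys
from h import *
b=np.array([float(sys.argv[1]),float(sys.argv[2])])
for n in('side','top'):
    W=pts(shot(n));P=W[(W[...,2]>.02)&(W[...,2]<.042)&(np.hypot(W[...,0]-b[0],W[...,1]-b[1])<.05)]
    Q=W[(W[...,2]>.066)&(W[...,2]<.0975)&(np.hypot(W[...,0]-b[0],W[...,1]-b[1])<.025)]
    for nm,A,r0 in(('body',P,.027),('neck',Q[Q[:,2]<.09],.013)):
        if len(A)>25: r=least_squares(lambda q:np.hypot(A[:,0]-q[0],A[:,1]-q[1])-r0,b,loss='soft_l1',f_scale=.001);print(n,nm,len(A),np.round(r.x,4))
    T=Q[Q[:,2]>.092]; print(n,'top',len(T),np.round(T.mean(0),4) if len(T) else '')
go((*b,.062))
E
python3 bt.py .5443 .365
```

```text
side body 89 [0.5454 0.3672]
side neck 48 [0.5451 0.3677]
side top 33 [0.544  0.3642 0.0951]
top body 39 [0.545  0.3675]
top top 7 [0.5458 0.3557 0.0939]
at [0.5453 0.3646 0.1301] t 35.1833 -> shift mm [ 0.2 -1.2 68.1] twist -0.05
```

Call:
apply_moves([
  {"gripper": 0.6,"x": 0.0025,"y": 0,"z": 0.02,"twist": 0},
  {"gripper": 0.6,"x": 0.0025,"y": 0,"z": 0.04,"twist": 0},
  {"gripper": 0.6,"x": 0.0025,"y": 0,"z": 0.058,"twist": 0},
  {"gripper": 0.6,"x": 0.0025,"y": 0,"z": 0.067,"twist": 0},
  {"gripper": 0.6,"x": 0.0025,"y": 0,"z": 0.067,"twist": 0},
  {"gripper": 0.6,"x": 0.0025,"y": 0,"z": 0.067,"twist": 0},
  {"gripper": 0.6,"x": 0.0025,"y": 0,"z": 0.067,"twist": 0},
])

```text
time_s: 35.77
ee_pos: [0.5455, 0.3675, 0.0629]
orientation: [2.315, 2.123, 0.004]
wrist_force: [0.4, 0.2, -0.2]
opening: 0.0511
finger_force: 0.0
```

Call:
apply_moves([
  {"gripper": 0.2,"x": 0.0025,"y": 0,"z": 0,"twist": 0},
  {"gripper": 0.2,"x": 0,"y": 0,"z": 0,"twist": 0},
  {"gripper": 0.2,"x": 0,"y": 0,"z": 0,"twist": 0},
  {"gripper": 0.2,"x": 0,"y": 0,"z": 0,"twist": 0},
  {"gripper": 0.2,"x": 0,"y": 0,"z": 0,"twist": 0},
  {"gripper": 0.2,"x": 0,"y": 0,"z": 0,"twist": 0},
  {"gripper": 0.2,"x": 0,"y": 0,"z": 0,"twist": 0},
  {"gripper": 0.2,"x": 0,"y": 0,"z": 0,"twist": 0},
], newtons=30)

```text
time_s: 36.43
ee_pos: [0.545, 0.3675, 0.0623]
orientation: [2.315, 2.123, 0.002]
wrist_force: [-1.6, 1.0, 6.6]
opening: 0.0252
finger_force: 29.4
```

```bash
python3 bt.py .5453 .3672; python3 -c "
from h import *
s=ctrl.read_state();print(s['opening'],s['finger_force'],s['wrist_force'])
go(S2W((-.1,-.06),s['ee_pos'][2]+.006))"
```

```text
side body 93 [0.546  0.3671]
side neck 98 [0.5458 0.3657]
side top 52 [0.5446 0.3629 0.0948]
top body 32 [0.5443 0.3674]
top top 0 
at [0.5451 0.3675 0.0623] t 36.5333 -> shift mm [-0.3  0.3  0.3] twist -0.02
0.02516257053121266 29.40537303686142 [-2.18611407  0.16321489  6.48783045]
at [0.5451 0.3675 0.0623] t 36.5333 -> shift mm [-261.3   10.7   -6.2] twist -0.02
```

Call:
apply_moves([
  {"gripper": 0.2,"x": 0,"y": 0,"z": -0.025,"twist": 0},
  {"gripper": 0.2,"x": 0,"y": 0,"z": -0.05,"twist": 0},
  {"gripper": 0.2,"x": -0.025,"y": 0.002,"z": -0.06,"twist": 0},
  {"gripper": 0.2,"x": -0.06,"y": 0.004,"z": -0.06,"twist": 0},
  {"gripper": 0.2,"x": -0.095,"y": 0.006,"z": -0.06,"twist": 0},
  {"gripper": 0.2,"x": -0.13,"y": 0.008,"z": -0.06,"twist": 0},
  {"gripper": 0.2,"x": -0.165,"y": 0.0105,"z": -0.06,"twist": 0},
  {"gripper": 0.2,"x": -0.2,"y": 0.0105,"z": -0.06,"twist": 0},
])

```text
time_s: 37.2
ee_pos: [0.5376, 0.1652, 0.121]
orientation: [-2.315, -2.123, 0.001]
wrist_force: [0.1, -0.4, -3.1]
opening: 0.0253
finger_force: 30.4
```

Call:
apply_moves([
  {"gripper": 0.2,"x": -0.035,"y": 0,"z": 0,"twist": 0},
  {"gripper": 0.2,"x": -0.055,"y": 0,"z": 0,"twist": 0},
  {"gripper": 0.2,"x": -0.061,"y": 0,"z": 0.01,"twist": 0},
  {"gripper": 0.2,"x": -0.061,"y": 0,"z": 0.03,"twist": 0},
  {"gripper": 0.2,"x": -0.061,"y": 0,"z": 0.04,"twist": 0},
  {"gripper": 0.2,"x": -0.061,"y": 0,"z": 0.04,"twist": 0},
  {"gripper": 0.2,"x": -0.061,"y": 0,"z": 0.04,"twist": 0},
  {"gripper": 0.2,"x": -0.061,"y": 0,"z": 0.04,"twist": 0},
])

```text
time_s: 37.87
ee_pos: [0.5331, 0.1068, 0.0818]
orientation: [2.314, 2.124, 0.001]
wrist_force: [-0.6, 0.4, -1.8]
opening: 0.0252
finger_force: 30.3
```

```bash
python3 -c "
from h import *
s=ctrl.read_state();print(s['opening'],s['finger_force'],s['wrist_force'])
go(S2W((-.1,-.06),.0683))
c=shot('side');cv2.imwrite('pics/s5.png',cv2.resize(c['frame'][120:270,220:420],None,fx=4,fy=4))"
```

```text
0.025222962765044273 30.284475088119507 [-0.57718492  0.36025196 -1.83448536]
at [0.5331 0.1068 0.0818] t 37.8667 -> shift mm [-0.6  0.2 13.5] twist 0.03
```

View pics/s5.png

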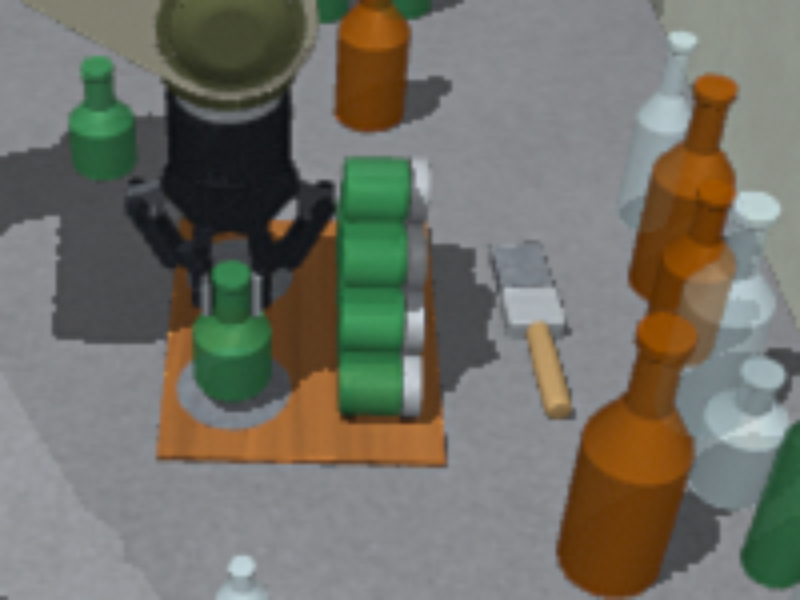

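The bottle hangs upright over the right pad, crop (235,390). I lower it, release and rise.

Call:
apply_moves([
  {"gripper": 0.2,"x": 0,"y": 0,"z": 0.006,"twist": 0},
  {"gripper": 0.2,"x": 0,"y": 0,"z": 0.01,"twist": 0},
  {"gripper": 0.2,"x": 0,"y": 0,"z": 0.0125,"twist": 0},
  {"gripper": 0.2,"x": 0,"y": 0,"z": 0.0125,"twist": 0},
  {"gripper": 0.2,"x": 0,"y": 0,"z": 0.0125,"twist": 0},
  {"gripper": 0.2,"x": 0,"y": 0,"z": 0.0125,"twist": 0},
])

```text
time_s: 38.42
ee_pos: [0.5328, 0.1062, 0.0687]
orientation: [2.315, 2.123, -0.0]
wrist_force: [0.6, 0.2, -2.5]
opening: 0.0252
finger_force: 30.4
```

```bash
python3 -c "
from h import *
s=ctrl.read_state();print(s['opening'],s['finger_force'],s['wrist_force'])
go(S2W((-.1,-.06),.0683))"
```

```text
0.025173504168931406 30.427100658416748 [ 0.58491437  0.20703995 -2.45859417]
at [0.5328 0.1062 0.0687] t 38.4167 -> shift mm [0.  0.5 0.4] twist -0.03
```

Call:
apply_moves([
  {"gripper": 0.2,"x": 0,"y": 0,"z": 0.001,"twist": 0},
  {"gripper": 0.2,"x": 0,"y": 0,"z": 0.001,"twist": 0},
  {"gripper": 0.2,"x": 0,"y": 0,"z": 0.001,"twist": 0},
  {"gripper": 0.6,"x": 0,"y": 0,"z": 0.001,"twist": 0},
  {"gripper": 0.6,"x": 0,"y": 0,"z": 0.001,"twist": 0},
  {"gripper": 0.6,"x": 0,"y": 0,"z": 0.001,"twist": 0},
  {"gripper": 0.6,"x": 0,"y": 0,"z": 0.001,"twist": 0},
  {"gripper": 0.6,"x": 0,"y": 0,"z": 0.001,"twist": 0},
])

```text
time_s: 39.08
ee_pos: [0.5328, 0.1062, 0.0677]
orientation: [-2.315, -2.123, 0.0]
wrist_force: [0.2, -0.4, 0.0]
opening: 0.0509
finger_force: 0.0
```

Call:
apply_moves([
  {"gripper": 0.6,"x": 0,"y": 0,"z": -0.03,"twist": 0},
  {"gripper": 0.6,"x": 0,"y": 0,"z": -0.07,"twist": 0},
  {"gripper": 0.6,"x": 0.02,"y": -0.015,"z": -0.1,"twist": 0},
  {"gripper": 0.6,"x": 0.05,"y": -0.035,"z": -0.11,"twist": 0},
  {"gripper": 0.6,"x": 0.085,"y": -0.05,"z": -0.11,"twist": 0},
  {"gripper": 0.6,"x": 0.12,"y": -0.065,"z": -0.11,"twist": 0},
  {"gripper": 0.6,"x": 0.155,"y": -0.08,"z": -0.11,"twist": 0},
  {"gripper": 0.6,"x": 0.19,"y": -0.095,"z": -0.11,"twist": 0},
])

```text
time_s: 39.75
ee_pos: [0.4536, 0.3054, 0.178]
orientation: [2.315, 2.123, 0.001]
wrist_force: [0.5, -0.2, -0.3]
opening: 0.0511
finger_force: 0.0
```

Call:
apply_moves([
  {"gripper": 0.6,"x": 0.035,"y": -0.01,"z": 0,"twist": 0},
  {"gripper": 0.6,"x": 0.06,"y": -0.018,"z": 0,"twist": 0},
  {"gripper": 0.6,"x": 0.072,"y": -0.018,"z": 0.02,"twist": 0},
  {"gripper": 0.6,"x": 0.072,"y": -0.018,"z": 0.04,"twist": 0},
  {"gripper": 0.6,"x": 0.072,"y": -0.018,"z": 0.045,"twist": 0},
  {"gripper": 0.6,"x": 0.072,"y": -0.018,"z": 0.045,"twist": 0},
  {"gripper": 0.6,"x": 0.072,"y": -0.018,"z": 0.045,"twist": 0},
])

```text
time_s: 40.33
ee_pos: [0.4432, 0.3768, 0.1335]
orientation: [2.316, 2.123, 0.001]
wrist_force: [0.0, 0.0, 0.6]
opening: 0.0513
finger_force: 0.0
```

```bash
python3 bt.py .443 .379; echo placed; python3 - <<'E'
from h import *
p=S2W((-.1,-.06),0);print(p)
for n in('side','top'):
    W=pts(shot(n))
    A=W[(W[...,2]>.026)&(W[...,2]<.048)&(np.hypot(W[...,0]-p[0],W[...,1]-p[1])<.04)]
    if len(A)>20:print(n,len(A),least_squares(lambda q:np.hypot(A[:,0]-q[0],A[:,1]-q[1])-.027,p[:2],loss='soft_l1',f_scale=.001).x)
E
```

```text
side body 91 [0.4427 0.379 ]
side neck 48 [0.4428 0.3804]
side top 32 [0.4417 0.3772 0.0949]
top body 39 [0.442  0.3799]
top top 25 [0.4433 0.374  0.0949]
at [0.4435 0.3769 0.1341] t 40.4333 -> shift mm [ 2.  -0.8 72.1] twist -0.07
placed
[0.53321593 0.10621115 0.        ]
side 115 [0.53293063 0.10565408]
```

Call:
apply_moves([
  {"gripper": 0.6,"x": 0.0025,"y": -0.0008,"z": 0.02,"twist": 0},
  {"gripper": 0.6,"x": 0.0025,"y": -0.0008,"z": 0.04,"twist": 0},
  {"gripper": 0.6,"x": 0.0025,"y": -0.0008,"z": 0.06,"twist": 0},
  {"gripper": 0.6,"x": 0.0025,"y": -0.0008,"z": 0.071,"twist": 0},
  {"gripper": 0.6,"x": 0.0025,"y": -0.0008,"z": 0.071,"twist": 0},
  {"gripper": 0.6,"x": 0.0025,"y": -0.0008,"z": 0.071,"twist": 0},
  {"gripper": 0.6,"x": 0.0025,"y": -0.0008,"z": 0.071,"twist": 0},
])

```text
time_s: 41.12
ee_pos: [0.4429, 0.3799, 0.0632]
orientation: [2.315, 2.123, 0.003]
wrist_force: [0.4, -0.7, -0.1]
opening: 0.0515
finger_force: 0.0
```

Call:
apply_moves([
  {"gripper": 0.2,"x": 0,"y": 0,"z": 0,"twist": 0},
  {"gripper": 0.2,"x": 0,"y": 0,"z": 0,"twist": 0},
  {"gripper": 0.2,"x": 0,"y": 0,"z": 0,"twist": 0},
  {"gripper": 0.2,"x": 0,"y": 0,"z": 0,"twist": 0},
  {"gripper": 0.2,"x": 0,"y": 0,"z": 0,"twist": 0},
  {"gripper": 0.2,"x": 0,"y": 0,"z": 0,"twist": 0},
  {"gripper": 0.2,"x": 0,"y": 0,"z": 0,"twist": 0},
  {"gripper": 0.2,"x": 0,"y": 0,"z": 0,"twist": 0},
])

```text
time_s: 41.78
ee_pos: [0.4425, 0.3799, 0.0628]
orientation: [2.315, 2.123, 0.002]
wrist_force: [-1.0, -0.1, 7.4]
opening: 0.0249
finger_force: 30.7
```

```bash
python3 -c "
from h import *
s=ctrl.read_state();print(s['opening'],s['finger_force'],s['wrist_force'])
go(S2W((-.1,.06),s['ee_pos'][2]+.006))"
```

```text
0.024880982884158326 30.709211826324463 [-1.01450365 -0.05653508  7.36784875]
at [0.4425 0.3799 0.0628] t 41.7833 -> shift mm [-144.8  113.9   -6. ] twist -0.02
```

Call:
apply_moves([
  {"gripper": 0.2,"x": 0,"y": 0,"z": -0.025,"twist": 0},
  {"gripper": 0.2,"x": 0,"y": 0,"z": -0.05,"twist": 0},
  {"gripper": 0.2,"x": -0.02,"y": 0.016,"z": -0.06,"twist": 0},
  {"gripper": 0.2,"x": -0.048,"y": 0.038,"z": -0.06,"twist": 0},
  {"gripper": 0.2,"x": -0.078,"y": 0.061,"z": -0.06,"twist": 0},
  {"gripper": 0.2,"x": -0.108,"y": 0.085,"z": -0.06,"twist": 0},
  {"gripper": 0.2,"x": -0.133,"y": 0.105,"z": -0.06,"twist": 0},
  {"gripper": 0.2,"x": -0.1445,"y": 0.1135,"z": -0.06,"twist": 0},
])

```text
time_s: 42.45
ee_pos: [0.5446, 0.2225, 0.1216]
orientation: [2.318, 2.119, -0.0]
wrist_force: [-0.0, 0.3, -0.7]
opening: 0.0249
finger_force: 30.4
```

Call:
apply_moves([
  {"gripper": 0.2,"x": 0,"y": 0,"z": 0.01,"twist": 0},
  {"gripper": 0.2,"x": 0,"y": 0,"z": 0.025,"twist": 0},
  {"gripper": 0.2,"x": 0,"y": 0,"z": 0.04,"twist": 0},
  {"gripper": 0.2,"x": 0,"y": 0,"z": 0.04,"twist": 0},
  {"gripper": 0.2,"x": 0,"y": 0,"z": 0.04,"twist": 0},
  {"gripper": 0.2,"x": 0,"y": 0,"z": 0.04,"twist": 0},
])

```text
time_s: 42.95
ee_pos: [0.5427, 0.2266, 0.0824]
orientation: [2.314, 2.124, 0.001]
wrist_force: [0.2, -0.5, -0.6]
opening: 0.0254
finger_force: 30.3
```

```bash
python3 -c "
from h import *
s=ctrl.read_state();print(s['opening'],s['finger_force'],s['wrist_force'])
go(S2W((-.1,.06),.0688))"
```

```text
0.02535661455886678 30.30400514602661 [ 0.16727565 -0.52250121 -0.57525021]
at [0.5427 0.2266 0.0824] t 42.95 -> shift mm [-0.7  0.8 13.6] twist 0.02
```

Call:
apply_moves([
  {"gripper": 0.2,"x": 0,"y": 0.0005,"z": 0.006,"twist": 0},
  {"gripper": 0.2,"x": 0,"y": 0.0005,"z": 0.01,"twist": 0},
  {"gripper": 0.2,"x": 0,"y": 0.0005,"z": 0.0128,"twist": 0},
  {"gripper": 0.2,"x": 0,"y": 0.0005,"z": 0.0137,"twist": 0},
  {"gripper": 0.2,"x": 0,"y": 0.0005,"z": 0.0137,"twist": 0},
  {"gripper": 0.2,"x": 0,"y": 0.0005,"z": 0.0137,"twist": 0},
  {"gripper": 0.2,"x": 0,"y": 0.0005,"z": 0.0137,"twist": 0},
])

```text
time_s: 43.53
ee_pos: [0.5433, 0.2259, 0.0688]
orientation: [2.315, 2.123, 0.001]
wrist_force: [-1.8, -0.8, 5.7]
opening: 0.0249
finger_force: 31.1
```

Call:
apply_moves([
  {"gripper": 0.6,"x": 0,"y": 0,"z": 0,"twist": 0},
  {"gripper": 0.6,"x": 0,"y": 0,"z": 0,"twist": 0},
  {"gripper": 0.6,"x": 0,"y": 0,"z": 0,"twist": 0},
  {"gripper": 0.6,"x": 0,"y": 0,"z": 0,"twist": 0},
  {"gripper": 0.6,"x": 0,"y": 0,"z": 0,"twist": 0},
  {"gripper": 0.6,"x": 0,"y": 0,"z": -0.02,"twist": 0},
  {"gripper": 0.6,"x": 0,"y": 0,"z": -0.05,"twist": 0},
  {"gripper": 0.6,"x": 0,"y": 0,"z": -0.09,"twist": 0},
])

```text
time_s: 44.2
ee_pos: [0.5421, 0.2255, 0.157]
orientation: [-2.313, -2.122, 0.007]
wrist_force: [0.4, 0.3, -0.4]
opening: 0.0512
finger_force: 0.0
```

Call:
apply_moves([
  {"gripper": 0.6,"x": 0,"y": 0,"z": -0.03,"twist": 0},
  {"gripper": 0.6,"x": 0,"y": -0.04,"z": -0.05,"twist": 0},
  {"gripper": 0.6,"x": 0,"y": -0.08,"z": -0.05,"twist": 0},
  {"gripper": 0.6,"x": 0,"y": -0.12,"z": -0.05,"twist": 0},
  {"gripper": 0.6,"x": 0,"y": -0.16,"z": -0.05,"twist": 0},
  {"gripper": 0.6,"x": 0,"y": -0.18,"z": -0.05,"twist": 0},
  {"gripper": 0.6,"x": 0,"y": -0.18,"z": -0.05,"twist": 0},
  {"gripper": 0.6,"x": 0,"y": -0.18,"z": -0.05,"twist": 0},
])

```text
time_s: 44.87
ee_pos: [0.3638, 0.2415, 0.2086]
orientation: [2.314, 2.124, 0.002]
wrist_force: [-0.1, 0.0, 0.5]
opening: 0.0508
finger_force: 0.0
```

```bash
python3 - <<'E'
from h import *
s=shot('side');t=shot('top')
cv2.imwrite('pics/s6.png',np.hstack([cv2.resize(s['frame'][80:300,180:400],(400,400),interpolation=3),cv2.resize(t['frame'][130:270,140:280],(400,400),interpolation=3)]))
SE=[((0,-.05),.0642),((0,0),.0642),((0,.05),.0642),((0,-.025),.1004),((0,.025),.1004),((0,0),.1366)]
for n,c in(('side',s),('top',t)):
    W=pts(c)
    for i in range(6):
        p=S2W(*SE[i]);r=cyl(W,*p,.034,.02);print(n,i,r[0],np.round((np.array(r[1:4])-p)*1000,1))
    for y in(-.06,.06):
        p=S2W((-.1,y),0);A=W[(W[...,2]>.026)&(W[...,2]<.048)&(np.hypot(W[...,0]-p[0],W[...,1]-p[1])<.04)]
        if len(A)>20:print(n,'bottle',len(A),np.round((least_squares(lambda q:np.hypot(A[:,0]-q[0],A[:,1]-q[1])-.027,p[:2],loss='soft_l1',f_scale=.001).x-p[:2])*1000,1))
E
```

```text
side 0 235 [-0.4  0.7 -0.1]
side 1 0 [nan nan nan]
side 2 2 [nan nan nan]
side 3 231 [0.2 0.2 0.3]
side 4 10 [nan nan nan]
side 5 220 [ 0.1 -0.2 -0.4]
side bottle 112 [-0.  -0.3]
side bottle 100 [-0.  -0.3]
top 0 171 [-0.5  0.5 -0.7]
top 1 22 [nan nan nan]
top 2 131 [-0.2 -1.4  0.4]
top 3 198 [-0.7 -0.5 -0.8]
top 4 145 [-0.8 -0.2 -0.7]
top 5 293 [ 0.1  0.1 -0.6]
top bottle 22 [ 0.  -0.5]
top bottle 26 [-0.3 -0.1]
```

View pics/s6.png

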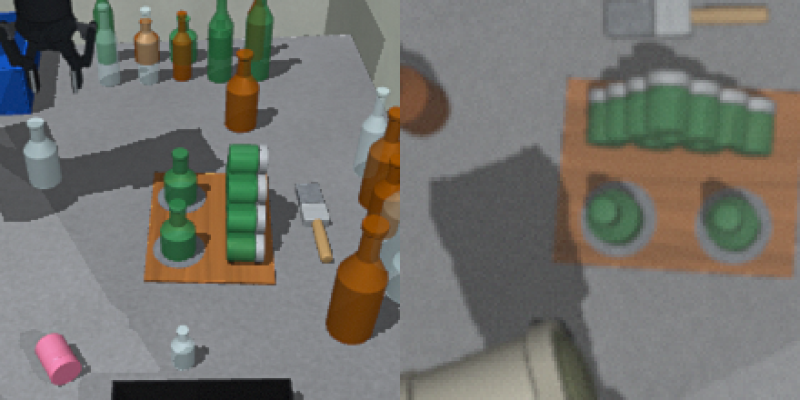

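The pyramid is whole and both bottles stand centred on their pads (right crop (615,218) and (732,222)), with the arm clear. I hand in the job.

```bash
python3 -c "
from plant import ticket
print(ticket.close_job())"
```

```text
the job is handed in; nothing more can be done
None
```

All six green jars are stacked 3-2-1 on the waxed row, and after that both squat bottles were stood upright within about 1 mm of the middle of their felt pads; I handed the job in at about 45 s on the robot's clock, and no result came back.

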